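Unhook the hangers from the check weights and put both away

TASK

The check weights have come back with T-shaped lifting hangers still hooked under the claws of some or all of them. Twist every hanger out of its weight, put the hangers singly in the compartments of the sorting tray (never two in one compartment), and stand every weight, with or without a hanger at the start, upright on the narrow raised rail. Leave the tape roll, the timer and the slide box where they are.

Things in the scene. Friction and masses are not known exactly. Their poses are not given: they have to be found in the camera images.
- weight_1_centre (a point): Steel check weight, 0.34 to 0.56 kg: a block 72 x 50 x 30 mm (x, y, z), 50.5 mm high with its claws, standing on the bench. The point is the block's centre, 15 mm above its underside; z up. Grasp it across its 50 mm (y). On top are two opposed claws, each an inverted L (more under weight_2), with hanger_1's foot hooked under them at the start, if hanger_1 is there.
- hanger_1_grip (a point): T-shaped dark steel hanger; 2 or 3 of the 3 are there, the others None. 0.10 kg, 98 mm tall: flat foot 64 x 18 x 8 mm (x, y, z), round shank 9 mm thick, on top a flat grip paddle 46 x 12 x 38 mm (x, y, z). The point is the paddle's centre, 79 mm above the foot's underside, 109 mm above the bench at the start; z up the shank, x along foot and paddle. Pinch the paddle across its 12 mm (y). How it unhooks: see hanger_1_foot.
- hanger_1_foot (a point): Centre of the underside of hanger_1's foot; axes as the grip. At the start the foot stands on the weight's block along the weight's x, under both claws, with 4.5 mm play in height, 3 mm sideways. Lifted so, it takes the weight along. Turned a quarter clockwise seen from above (70 to 100 degrees do) against the standing weight, it lifts straight out. It cannot turn the other way nor slide out.
- weight_2_centre (a point): As weight_1, with hanger_2, if there. Claws of every weight: one at x 16..34 mm, its side wall at y 12..18 mm and its roof over y -10..18 mm, open to -y; the other at x -34..-16 mm is the same turned half round, open to +y. The roofs' undersides are 12.5 mm above the block's top.
- hanger_2_grip (a point): As hanger_1, hooked into weight_2. May be absent (None from the start).
- hanger_2_foot (a point): Centre of the underside of hanger_2's foot, as hanger_1_foot.
- weight_3_centre (a point): As weight_1, with hanger_3, if there.
- hanger_3_grip (a point): As hanger_1, hooked into weight_3. May be absent (None from the start).
- hanger_3_foot (a point): Centre of the underside of hanger_3's foot, as hanger_1_foot.
- tray: Open grey plastic sorting tray, loose, 0.9 kg, 120 x 238 x 45 mm (x, y, z), walls and floor 4 mm thick, divided by two walls into three equal compartments in a row along its y, each 112 mm (x) by 74 mm (y) inside, centres at y = -78, 0 and +78 mm. Origin: centre of its underside; z up.
- rail_top (a point): Narrow raised aluminium rail, fixed: a bar 28 mm wide (x) and 300 mm long (y) whose flat top is 60 mm above the bench, on two feet 80 mm wide and 6 mm high. The point is the middle of the top face, y along the bar, z up. With a weight's 72 mm length along the bar it overhangs 11 mm on either side, and fingers pass beside the bar.
- microscope (a point): Fixed microscope standing behind and between the weights and the tray: a point on the bench under its middle. It fills about 100 mm in front of this point (towards the robot), 110 mm to its right (-y), 145 mm to its left and 170 mm behind, over 470 mm high (its stage at 170 mm, its eyepieces above 300 mm). Do not carry things through it.
- microscope_left (a point): A second fixed microscope, behind and to the left of the tray: a point on the bench under its middle. It fills about 105 mm on the robot's side, 100 mm on its right (-y), and is over 400 mm high, with its stage at 170 mm. Keep clear of it.
- tape_roll: Roll of labelling tape, 60 mm across, 19 mm high, lying between the weights and the tray: a bystander. Origin: centre of its underside.
- timer: White bench timer 60 x 62 x 18 mm: a bystander. Origin: centre of its underside.
- slide_box: Grey slide box 63 x 86 x 34 mm: a bystander. Origin: centre of its underside.
Things that resemble listed ones, but are neither listed nor needed, are in the scene too. Leave any red look-alike of the part that bears weight_2_centre alone.

How it is judged:
By the outcome, as a careful person would: the job done as asked, in the order asked, and still so for the second after the job is handed in, with the robot touching nothing.
Of hanger_1, hanger_2, hanger_3 only 2 to 3 are there at a start; the rules pass over those that are not, and their reading is None.
At some moment in a run one of tray may be knocked a few centimetres aside while the robot is not near it.
Once in a run the grip may slacken for a moment while it holds something.
It also fails if it takes over 210 s, if anything falls off the work surface, if the arm or the gripper's body presses on something with over 40 N, if the wrist force passes 120 N, or if a joint passes its speed limit or range.

ROBOT

A 6-joint arm with a two-finger parallel gripper is mounted at the origin on a cart in front of the work surface, level with it; the furniture and walls round the work are solid. World frame = base frame: x ahead of the robot, y to its left, z up, the work surface at z = 0. Lengths are in mm, angles in rad, forces in N, time in s.
With the tool pointing down it reaches from about 300 to 775 mm from the base axis. Payload 14.6 kg.
Tool frame: the origin (TCP) lies where the fingers leave the gripper's body, on its centre line; the fingertips stand 97 mm ahead of it and the grasp point (between the pads) lies ahead of it (grip_depth is the z of the grasp point in the tool frame, in mm); z points along the fingers, y is the line along which they close (so a half turn about z gives the same grasp; the last joint's range is limited). The gripper opens to 94 mm and grips with 3 to 60 N. Pads are 16 mm wide; open, the fingers measure 119 mm over their backs; the gripper's body (75 mm by 177 mm) begins 78 mm behind the grasp point.
Start: joints at [1.241, 0.3, 1.521, -0, 1.321, -0.067], TCP at [142.88, 531.108, 302.646] pointing down, gripper open.
Joint ranges: [-3.03, 3.03], [-0.79, 2.21], [0.23, 2.52], [-1.04, 4.18], [0, 3.07], [-2.55, 2.55]. Speed limits (rad/s): [2.22, 2.22, 2.57, 3.14, 3.14, 3.14].

INTERFACE

Orientations are given as [roll, pitch, yaw] about the fixed x, y, z axes, in that order (R = Rz(yaw) Ry(pitch) Rx(roll)).
In Python, from cell import read_state, camera, sign_off, regions_of, spot_point, grip_depth gives the robot as it stands. The module is installed in compiled form; this text tells all that it offers.
- The arm moves only by the tool send_rows, never from a script. Its argument "series" is a list of rows, each a list of 3 entries, a list of its own where there are three numbers: the shift along the world's x, y, z in mm, then the turn about the world's z in degrees, then the closure, from -1 (fully open) to 1 (shut), so that 0 is half open. A call has 1 to 12 rows; each row shifts and turns the commanded pose from where the row before left it; what a row does not reach is not made up. A row lasts 1/10 s, in which the tool goes at most 50 mm and 8.59 degrees, less where a joint would pass 70% of its speed; a pose out of reach is approached as far as the arm can. A call is refused whole if a number of a shift passes 50 or a number of a turn 8.59, either way. A call with a gripper value outside its range is refused whole. The fingers move at their own pace and stop on an object; "squeeze" is the grip in N (left out, the last holds). Time passes only in rows, so rows that do not move let the fingers close. It gives the time, the measured TCP pose, the force, the opening and the grip force at its end, in the units of the state.
- read_state(): the state, without advancing time (a new reading comes with each control period).
- camera(name): name is "scene" or "top" or "wrist"; returns a dict with "color" (480x640x3 uint8, blue, green, red), "fx", "fy", "cx", "cy" (pixels), "dist" ([k1, k2, p1, p2, k3] as OpenCV has them; the pictures are not rectified), "camera_from_world" (4x4, takes a point from world to camera coordinates). Camera axes: x right, y down, z forward; pixel columns grow to the right and rows downward; lengths in mm; the calibration is good to about 2 mm. A picture is of the moment at which its call begins. There is no depth.
- sign_off(): hands the job in; it is judged then, once.
Trained networks look in a picture, given as the dict that the camera call returned (one of the last four; its "shot" number tells which), for a name from the list of things; names that differ only in an ending like _2 or _b are one class to them, and where a whole thing is asked for, a point or a joint stands for the part that bears it (a point fixed in the world has none). Each returns a list of dicts, best first, with "confidence" (0 to 1); they miss things now and then, are a little off and sometimes report something else, mostly with a low value. They report only what shows in the picture. A call takes as long as a camera call. They do not tell look-alikes from the thing itself.
- regions_of(thing, picture): "mask" (480x640 bool, what is visible of it).
- spot_point(thing, picture): "point" ([x, y, z] in mm, in the coordinates of the camera as it stood for that picture, good to about 4 mm: a listed point, or the origin of a listed thing).
The state is a dict: "clock": time; "joints": joint angles; "qd": joint speeds; "effort": joint torques, N m; "eef_pos": TCP position; "eef_rot": TCP orientation; "wrist_force": force on the tool from outside, world axes, zero at the start; "moment": the same for the moment, N m; "finger_gap": finger opening in mm; "finger_force": force on a finger pad.
Only numpy, scipy, OpenCV 4.12 (cv2) and the standard library are available. Lean on these libraries where they do the work, as an engineer would, in place of code of your own. Each camera call takes 0.05 s, during which the arm holds its last target. There are 200 camera calls.

## Working session

There is one attempt and no reset: what is moved stays moved. The work goes in short steps, Python scripts to look and compute and a tool call to move; the robot and the scene stay as the last step left them, time stands still between calls to the robot, and variables do not carry over. Pictures are saved under pics/ and viewed, at most 14 in all, crops included, and the job is handed in when it is done.

Besides the shell and the picture viewer there is one more tool, called after "Request:" by a JSON object that holds its "name" and its "arguments", one argument or row to a line. send_rows: Moves the arm, as the interface text tells. Its arguments: {"type":"object","properties":{"series":{"type":"array"},"squeeze":{"type":"number"}},"required":["series"]}

```bash
mkdir -p pics
cat > h.py <<'E'
import numpy as np, cv2
from cell import *
def world(pic,p):
    T=np.linalg.inv(np.array(pic["camera_from_world"])); return (T@np.r_[p,1])[:3]
def K(pic): return np.array([[pic["fx"],0,pic["cx"]],[0,pic["fy"],pic["cy"]],[0,0,1.]])
def proj(pic,P):
    T=np.array(pic["camera_from_world"]); 
    return cv2.projectPoints(np.array(P,float).reshape(-1,1,3),cv2.Rodrigues(T[:3,:3])[0],T[:3,3],K(pic),np.array(pic["dist"],float))[0][:,0]
def onplane(pic,uv,z):
    n=cv2.undistortPoints(np.array(uv,float).reshape(-1,1,2),K(pic),np.array(pic["dist"],float))[:,0]
    T=np.linalg.inv(np.array(pic["camera_from_world"])); d=np.c_[n,np.ones(len(n))]@T[:3,:3].T; o=T[:3,3]
    return o+d*((z-o[2])/d[:,2])[:,None]
def spots(pic,names,minc=0.2):
    for n in names:
        for d in spot_point(n,pic):
            if d["confidence"]>=minc:
                w=world(pic,d["point"]); print(n,round(d["confidence"],2),w.round(0),proj(pic,w)[0].round(0))
def masks(pic,thing,z,minc=0.3):
    for d in regions_of(thing,pic):
        if d["confidence"]<minc: continue
        m=d["mask"].astype(np.uint8); c=max(cv2.findContours(m,0,1)[0],key=cv2.contourArea)[:,0].astype(float)
        w=onplane(pic,c,z)[:,:2].astype(np.float32); r=cv2.minAreaRect(w)
        print(thing,'mask',round(d["confidence"],2),'px',c.mean(0).round(0),'rect',np.round(r[0],1),np.round(r[1],1),round(r[2],1))
E
cat > a.py <<'E'
from h import *
print(grip_depth if not callable(grip_depth) else grip_depth()); print(read_state())
N=["weight_1_centre","hanger_1_grip","hanger_1_foot","tray","rail_top","microscope","microscope_left","tape_roll","timer","slide_box"]
for c in ["top","scene"]:
    p=camera(c); cv2.imwrite(f"pics/{c}0.png",p["color"]); print(c); spots(p,N)
E
python3 a.py
```

```text
78.39999999999999
{'clock': 0.0, 'joints': array([ 1.24141249e+00,  3.00435755e-01,  1.52161693e+00, -2.06607689e-05,
        1.32070161e+00, -6.66089609e-02]), 'qd': array([-0.00082454,  0.00030574, -0.00018628,  0.00142001, -0.00200698,
       -0.00061763]), 'effort': array([ 1.99947266e-03, -5.31803834e+01, -3.52736521e+01,  7.09479419e-02,
        2.43659428e-02, -8.04113120e-05]), 'eef_pos': array([142.8258883 , 530.96002108, 302.09048895]), 'eef_rot': array([-3.14043225e+00, -5.73513180e-05,  2.87882286e+00]), 'wrist_force': array([0.03664964, 0.40050923, 0.54838157]), 'moment': array([-0.0148892 , -0.02964451,  0.02425071]), 'finger_force': 0.0, 'finger_gap': 93.78976971419571}
top
weight_1_centre 0.79 [440. -75.  16.] [366. 291.]
weight_1_centre 0.39 [436. -75. 110.] [368. 282.]
hanger_1_grip 0.57 [438. -76. 111.] [368. 281.]
hanger_1_foot 0.43 [437. -77.  32.] [367. 291.]
tray 0.75 [ 432. -345.  108.] [459. 288.]
tray 0.62 [430. 239.   1.] [266. 290.]
rail_top 0.73 [ 571. -287.   62.] [436. 251.]
microscope 0.67 [ 427. -347.   16.] [453. 300.]
microscope 0.55 [ 428. -344.  1
[... 310 characters left out ...]
  1.] [171. 297.]
slide_box 0.64 [686. 302.   2.] [255. 217.]
scene
weight_1_centre 0.76 [432. -78.  14.] [322. 300.]
weight_1_centre 0.42 [ 430. -348.   27.] [390. 349.]
hanger_1_grip 0.64 [438. -78. 108.] [324. 267.]
hanger_1_foot 0.92 [435. -79.  25.] [323. 296.]
tray 0.6 [433. 240.  -1.] [262. 257.]
tray 0.59 [384.   4.  -4.] [289. 298.]
rail_top 0.73 [382.   4.  -3.] [288. 297.]
rail_top 0.59 [ 568. -289.   54.] [420. 308.]
microscope 0.2 [ 571. -288.   56.] [421. 307.]
microscope_left 0.33 [389. 534.  -4.] [207. 226.]
tape_roll 0.78 [382.   6.  -1.] [288. 296.]
tape_roll 0.27 [684. 302.  -5.] [322. 231.]
timer 0.5 [686. 304.  -6.] [321. 231.]
slide_box 0.89 [387. 534.  -5.] [206. 226.]
```

Run:
```python
import cv2
a=cv2.imread('pics/top0.png')[180:380,130:530]; cv2.imwrite('pics/top0c.png',cv2.resize(a,(800,400),interpolation=cv2.INTER_CUBIC))
a=cv2.imread('pics/scene0.png')[150:420,130:490]; cv2.imwrite('pics/scene0c.png',cv2.resize(a,(800,600),interpolation=cv2.INTER_CUBIC))
```

```text
(no output)
```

View pics/top0c.png

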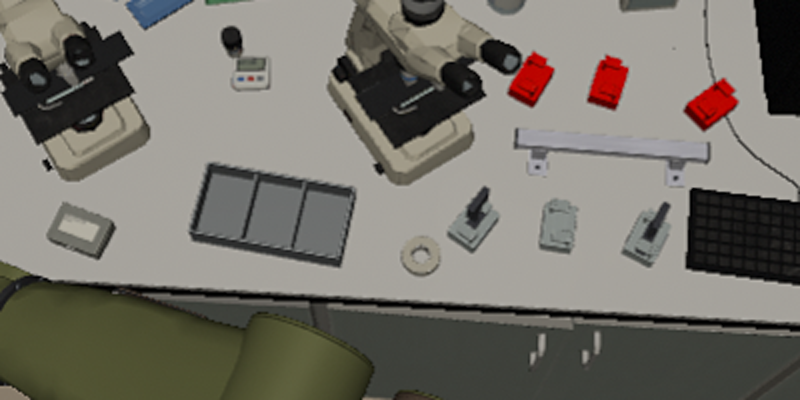

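View pics/scene0c.png

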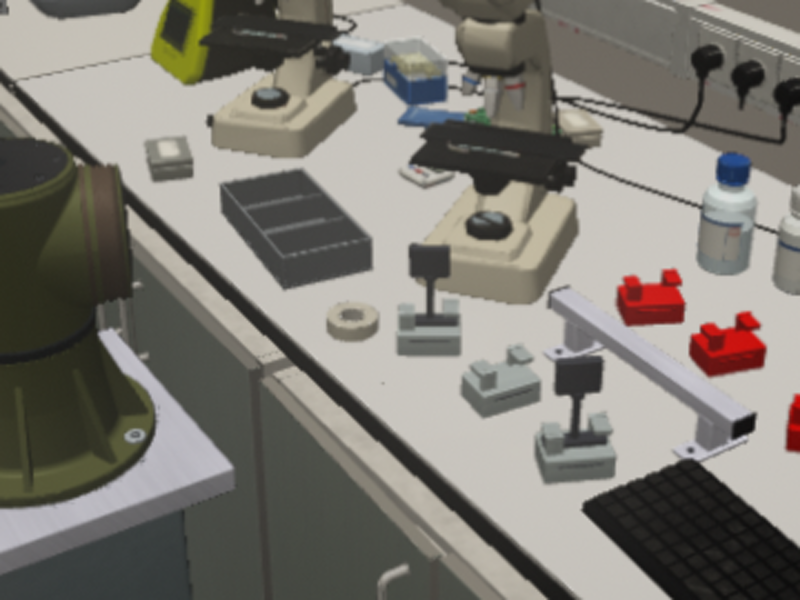

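The top view shows grey weights at crop (473,228), (558,225) and (648,235). The first and third carry hangers, the middle one is bare. The three red blocks, around (530,80), (610,80) and (712,103), are the look-alikes. The tray is at (272,213) and the rail at (612,143). I'll move the wrist camera over the weights.

Request:
{"name": "send_rows", "arguments": {
  "series": [
    [[30,-38,5],-5.3,-1],
    [[30,-38,5],-5.3,-1],
    [[30,-38,5],-5.3,-1],
    [[30,-38,5],-5.3,-1],
    [[30,-38,5],-5.3,-1],
    [[30,-40,5],-5.3,-1],
    [[12,-45,0],-5.3,-1],
    [[12,-45,0],-5.3,-1],
    [[12,-45,0],-5.3,-1],
    [[12,-45,0],-5.3,-1],
    [[5,-45,0],-5.3,-1],
    [[5,-45,0],-5.3,-1]
  ]
}}

```text
clock: 2.3
eef_pos: [380.6, 29.5, 332.8]
eef_rot: [3.141, 0.0, 1.765]
wrist_force: [0.5, 0.6, 0.0]
finger_gap: 93.6
finger_force: 0.0
```

Request:
{"name": "send_rows", "arguments": {
  "series": [
    [[0,-45,0],-5.3,-1],
    [[0,-45,0],-5.3,-1],
    [[0,-45,0],-5.3,-1],
    [[0,-45,0],-5.3,-1],
    [[0,-45,0],0,-1],
    [[0,0,0],0,-1],
    [[0,0,0],0,-1]
  ]
}}

```text
clock: 3.0
eef_pos: [380.5, -194.2, 332.4]
eef_rot: [-3.141, -0.0, 1.397]
wrist_force: [0.4, 0.1, 0.1]
finger_gap: 94.2
finger_force: 0.0
```

```bash
cat > b.py <<'E'
from h import *
import sys
s=read_state(); print(s['clock'],s['eef_pos'].round(1),s['eef_rot'].round(3),s['joints'].round(2))
p=camera("wrist"); cv2.imwrite(f"pics/{sys.argv[1]}.png",p["color"])
T=np.linalg.inv(p["camera_from_world"]); print('cam',T[:3,3].round(0))
spots(p,["weight_1_centre","hanger_1_grip","hanger_1_foot","rail_top","tray"]); masks(p,"weight_1_centre",30); masks(p,"hanger_1_grip",128)
E
python3 b.py w1
```

```text
3.0 [ 380.5 -194.2  332.4] [-3.141 -0.     1.397] [-0.56 -0.    1.8   0.    1.35 -0.38]
cam [ 393. -130.  414.]
hanger_1_grip 0.61 [438. -77. 109.] [364.  82.]
hanger_1_foot 0.95 [432. -76.  31.] [349.  97.]
rail_top 0.87 [ 567. -288.   64.] [508. 280.]
weight_1_centre mask 0.87 px [350. 101.] rect [435.3 -77.9] [50.2 72. ] 54.2
weight_1_centre mask 0.39 px [498. 223.] rect [ 561.9 -254.6] [238.8  79.3] 88.9
hanger_1_grip mask 0.79 px [362.  85.] rect [432.4 -84.3] [30.1 45.8] 55.3
```

View pics/w1.png

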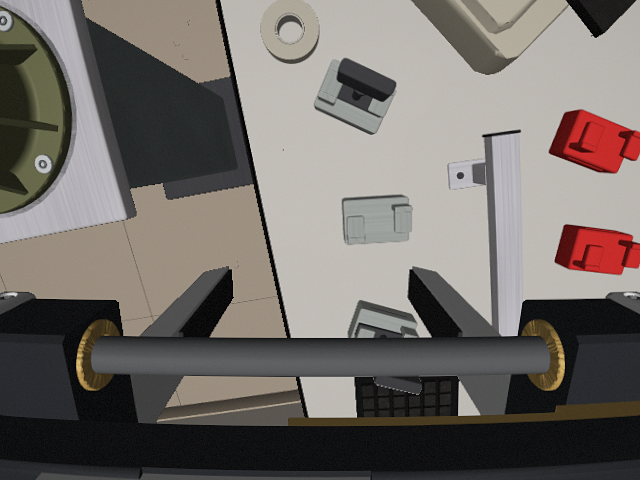

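The wrist view shows the hanger paddle of weight 1 at (365,80), with the weight's x axis at about -35.5°. The bare weight is at (377,220), weight 3 at (385,335) and the rail bar runs from (503,133) downward. I'll start with hanger 1.

Request:
{"name": "send_rows", "arguments": {
  "series": [
    [[7,15,-6],8.1,-1],
    [[7,15,-6],8.1,-1],
    [[7,15,-6],8.1,-1],
    [[7,15,-6],8.1,-1],
    [[7,15,-6],8.1,-1],
    [[7,15,-6],8.1,-1],
    [[7,14,-6],8.1,-1],
    [[6.5,13,-6],7.8,-1],
    [[0,0,-24],0,-1],
    [[0,0,0],0,-1],
    [[0,0,0],0,-1]
  ]
}}

```text
clock: 4.5
eef_pos: [436.2, -76.6, 261.0]
eef_rot: [-3.141, -0.0, 2.524]
wrist_force: [-0.1, -0.2, 0.8]
finger_gap: 93.9
finger_force: 0.0
```

```bash
python3 b.py w2
```

```text
4.5 [436.2 -76.6 261. ] [-3.141 -0.     2.524] [-0.26  0.1   1.86 -0.    1.18 -1.21]
cam [383. -39. 343.]
weight_1_centre 0.62 [437. -72.  14.] [324. 226.]
hanger_1_grip 0.92 [438. -73. 110.] [325. 254.]
hanger_1_foot 0.56 [432. -75.  31.] [318. 227.]
tray 0.55 [436. 237.  -3.] [595.  33.]
weight_1_centre mask 0.76 px [322. 231.] rect [438.2 -76.1] [50.8 78.9] 56.2
hanger_1_grip mask 0.84 px [322. 256.] rect [434.4 -74. ] [13.1 51.5] 55.1
```

View pics/w2.png

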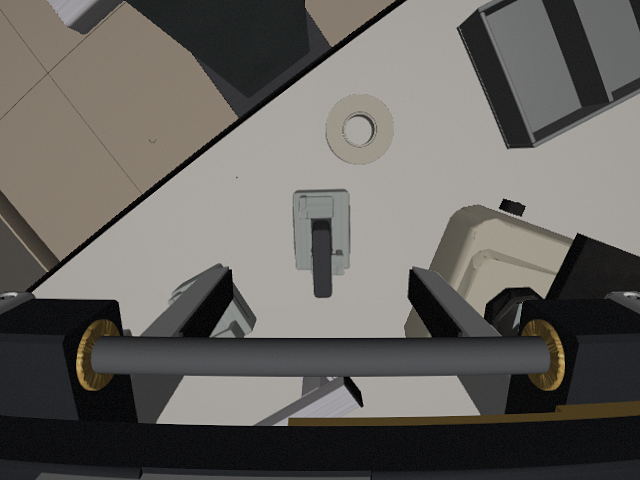

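Run:
```python
from h import *
p=camera("wrist"); print(onplane(p,[[555,290],[580,235],[636,262]],170).round(0)); print(onplane(p,[[410,330],[470,207]],30).round(0))
p=camera("top"); print(onplane(p,[[330,272],[365,250],[295,220]],20).round(0));print(onplane(p,[[332,249],[316,230],[372,220]],170).round(0));print(onplane(p,[[362,220],[363,222],[385,214]],310).round(0))
```

```text
[[511.  24. 170.]
 [491.  48. 170.]
 [524.  68. 170.]]
[[566. -62.  30.]
 [496.  45.  30.]]
[[497.  40.  20.]
 [580. -68.  20.]
 [675. 166.  20.]]
[[509.  36. 170.]
 [568.  87. 170.]
 [612. -78. 170.]]
[[ 537.  -43.  310.]
 [ 531.  -46.  310.]
 [ 559. -105.  310.]]
```

Request:
{"name": "send_rows", "arguments": {
  "series": [
    [[1,1,-35],0,-1],
    [[0,0,-35],0,-1],
    [[0,0,0],0,1],
    [[0,0,0],0,1],
    [[0,0,0],0,1],
    [[0,0,0],0,1],
    [[0,0,0],0,1],
    [[0,0,0],0,1]
  ],
  "squeeze": 35
}}

```text
clock: 5.8
eef_pos: [437.4, -75.7, 191.2]
eef_rot: [3.141, 0.001, 2.525]
wrist_force: [-0.7, -0.6, 0.5]
finger_gap: 49.4
finger_force: 0.0
```

Request:
{"name": "send_rows", "arguments": {
  "series": [
    [[0,0,0],0,1],
    [[0,0,0],0,1],
    [[0,0,0],0,1],
    [[0,0,0],0,1],
    [[0,0,0],0,1],
    [[0,0,0],0,1],
    [[0,0,0],0,1]
  ]
}}

```text
clock: 6.5
eef_pos: [437.2, -75.7, 190.6]
eef_rot: [-3.142, -0.0, 2.524]
wrist_force: [0.2, 0.2, -0.3]
finger_gap: 11.7
finger_force: 35.0
```

Request:
{"name": "send_rows", "arguments": {
  "series": [
    [[0,0,2],0,1],
    [[0,0,0],-5,1],
    [[0,0,0],-8,1],
    [[0,0,0],-8,1],
    [[0,0,0],-8,1],
    [[0,0,0],-8,1],
    [[0,0,0],-8,1],
    [[0,0,0],-8,1],
    [[0,0,0],-8,1],
    [[0,0,0],-8,1],
    [[0,0,0],-8,1],
    [[0,0,0],-8,1]
  ]
}}

```text
clock: 7.7
eef_pos: [437.2, -75.7, 192.7]
eef_rot: [-3.142, -0.0, 1.035]
wrist_force: [1.0, -0.5, -1.7]
finger_gap: 11.5
finger_force: 35.0
```

Request:
{"name": "send_rows", "arguments": {
  "series": [
    [[0,0,0],-1.5,1],
    [[0,0,0],0,1],
    [[0,0,10],0,1],
    [[0,0,15],0,1],
    [[0,0,10],0,1],
    [[0,0,0],0,1]
  ]
}}

```text
clock: 8.3
eef_pos: [437.7, -75.8, 229.2]
eef_rot: [3.139, -0.001, 1.016]
wrist_force: [0.4, -0.1, -1.4]
finger_gap: 12.0
finger_force: 35.0
```

```bash
python3 b.py w3
```

```text
8.3 [437.7 -75.8 229.2] [ 3.139e+00 -1.000e-03  1.016e+00] [-0.25  0.14  1.89 -0.    1.1   0.3 ]
cam [473. -20. 311.]
weight_1_centre 0.93 [438. -73.  12.] [318. 233.]
hanger_1_grip 0.65 [440. -76. 149.] [322. 294.]
hanger_1_foot 0.95 [434. -78.  67.] [316. 257.]
rail_top 0.72 [ 570. -288.   63.] [589. 379.]
weight_1_centre mask 0.61 px [319. 233.] rect [439.  -74.3] [53.3 73.2] 56.5
hanger_1_grip mask 0.78 px [321. 273.] rect [440.3 -73.7] [72.8 14.7] 58.3
```

View pics/w3.png

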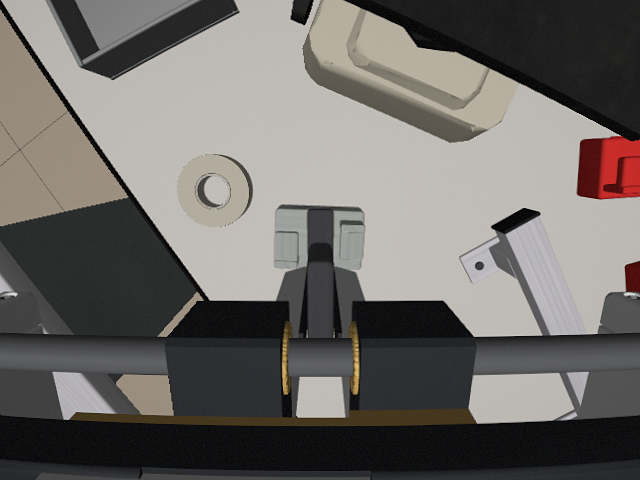

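Hanger 1 hangs free at (320,290). Weight 1 still stands at (319,235), unmoved. I'll carry the hanger towards the tray in front of the microscope.

Request:
{"name": "send_rows", "arguments": {
  "series": [
    [[-28,0,10],0,1],
    [[-28,0,10],0,1],
    [[0,15,10],8,1],
    [[0,15,10],8,1],
    [[0,15,5],8,1],
    [[0,15,5],8,1],
    [[0,15,0],8,1],
    [[0,15,0],8,1],
    [[0,15,0],8,1],
    [[0,15,0],8,1],
    [[0,15,0],8,1],
    [[0,0,0],0,1]
  ]
}}

```text
clock: 9.9
eef_pos: [381.1, 60.3, 277.5]
eef_rot: [-3.141, -0.0, 2.276]
wrist_force: [-0.8, -0.2, -1.1]
finger_gap: 11.7
finger_force: 35.0
```

```bash
cat > t.py <<'E'
from h import *
import sys
s=read_state(); print(s['clock'],s['eef_pos'].round(1),s['eef_rot'].round(3),s['finger_gap'],s['joints'].round(2))
for c in sys.argv[1:]:
    p=camera(c); cv2.imwrite(f"pics/t_{c}_{s['clock']:.1f}.png",p["color"]); print(c)
    spots(p,["tray"],.4); masks(p,"tray",45)
E
python3 t.py wrist top; ls pics
```

```text
9.9 [381.1  60.3 277.5] [-3.141 -0.     2.276] 11.732661801442804 [ 0.06 -0.05  1.98  0.    1.22 -0.64]
wrist
tray 0.68 [436. 235.  -1.] [478. 125.]
tray mask 0.82 px [498. 115.] rect [432.6 235.6] [240.5 122.8] 82.6
tray mask 0.65 px [280. 262.] rect [371.4  14.2] [58.2 38.3] 88.3
top
tray 0.61 [433. 239.  -2.] [266. 290.]
tray mask 0.91 px [260. 286.] rect [429.1 253.4] [214.6 134.1] 82.1
scene0.png
scene0c.png
t_top_9.9.png
t_wrist_9.9.png
top0.png
top0c.png
w1.png
w2.png
w3.png
```

Request:
{"name": "send_rows", "arguments": {
  "series": [
    [[7,17,0],7,1],
    [[7,17,0],7,1],
    [[7,17,0],7,1],
    [[7,17,0],7,1],
    [[8,16,0],7,1],
    [[7,16,0],7.2,1],
    [[0,0,-35],0,1],
    [[0,0,-35],0,1],
    [[0,0,-30],0,1],
    [[0,0,0],0,1],
    [[0,0,-10],0,1],
    [[0,0,0],0,1]
  ]
}}

```text
clock: 11.4
eef_pos: [424.5, 159.2, 167.9]
eef_rot: [3.141, 0.0, 3.007]
wrist_force: [0.4, -0.3, -0.8]
finger_gap: 12.0
finger_force: 35.0
```

```bash
python3 t.py scene
python3 - <<'E'
import cv2
a=cv2.imread(sorted(__import__('glob').glob('pics/t_scene*'))[0])[180:340,180:394]; cv2.imwrite('pics/s1.png',cv2.resize(a,(642,480)))
E
```

```text
11.4 [424.5 159.2 167.9] [3.141 0.    3.007] 12.023932905526308 [ 0.28  0.26  1.92 -0.    0.96 -1.16]
scene
tray 0.66 [433. 240.  -1.] [262. 257.]
tray mask 0.72 px [264. 252.] rect [410.6 198.3] [313.3 145. ] 82.8
tray mask 0.3 px [420. 318.] rect [ 540.4 -285.2] [339.3 113.6] 88.0
```

View pics/s1.png

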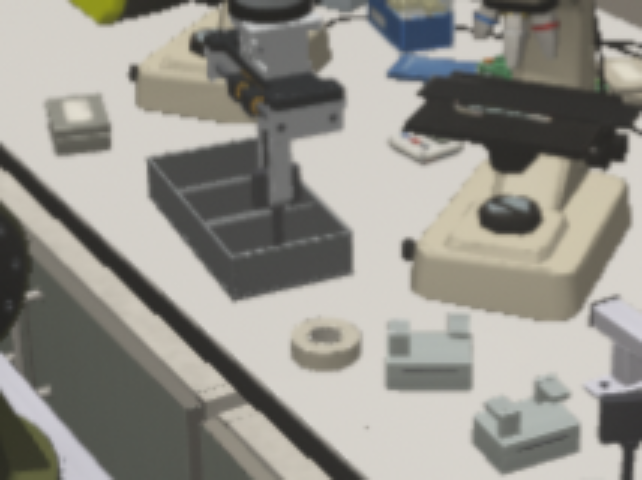

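The hanger goes down into the nearest compartment, with its shank at crop (279,225). I'll lower it the last bit and release.

Request:
{"name": "send_rows", "arguments": {
  "series": [
    [[0,0,-2.5],0,1],
    [[0,0,0],0,1],
    [[0,0,0],0,0.1],
    [[0,0,0],0,0.1],
    [[0,0,0],0,0.1],
    [[0,0,0],0,0.1],
    [[0,0,0],0,0.1],
    [[0,0,0],0,0.1]
  ]
}}

```text
clock: 12.35
eef_pos: [424.2, 159.3, 165.1]
eef_rot: [-3.142, 0.0, 3.008]
wrist_force: [-0.2, 0.0, -0.2]
finger_gap: 42.5
finger_force: 0.0
```

Request:
{"name": "send_rows", "arguments": {
  "series": [
    [[0,0,30],0,0.1],
    [[0,0,40],0,0.1],
    [[0,0,40],0,-1],
    [[-6,-45,20],-7,-1],
    [[-6,-45,20],-7,-1],
    [[-6,-45,0],-7,-1],
    [[-6,-45,0],-7,-1],
    [[-6,-45,0],-7,-1],
    [[-6,-45,0],-7,-1],
    [[-6,-45,0],-7,-1],
    [[0,-45,0],-7,-1],
    [[0,0,0],-7,-1]
  ]
}}

```text
clock: 13.55
eef_pos: [381.6, -204.5, 314.9]
eef_rot: [-3.141, 0.0, 1.899]
wrist_force: [-0.1, -0.0, 0.7]
finger_gap: 94.1
finger_force: 0.0
```

```bash
python3 b.py w4; python3 t.py scene
```

```text
13.55 [ 381.6 -204.5  314.9] [-3.141  0.     1.899] [-0.58  0.02  1.81 -0.    1.31 -0.9 ]
cam [ 361. -142.  396.]
weight_1_centre 0.98 [439. -72.  12.] [413. 116.]
weight_1_centre mask 0.66 px [413. 119.] rect [436.6 -78.8] [55. 74.] 56.8
13.95 [ 382.4 -200.1  315.2] [3.141 0.    1.911] 94.11020736590481 [-0.57  0.02  1.81  0.    1.31 -0.91]
scene
tray 0.77 [432. 239.  -1.] [262. 257.]
tray mask 0.72 px [264. 252.] rect [410.8 197.9] [314.9 149.8] 82.8
```

View pics/w4.png

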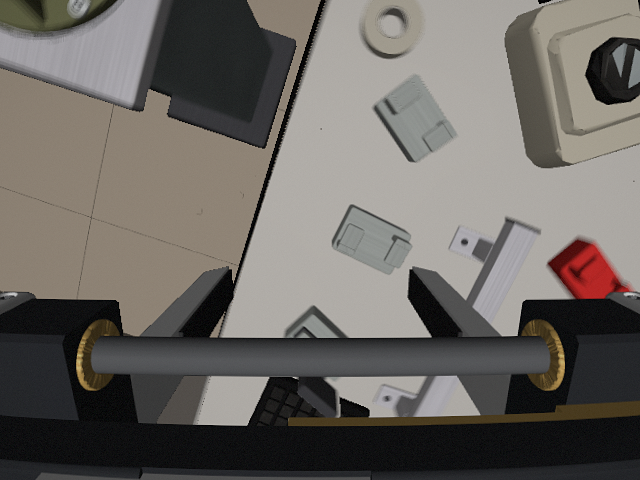

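Request:
{"name": "send_rows", "arguments": {
  "series": [
    [[7,-35,0],0,-1],
    [[7,-35,0],0,-1],
    [[6,-30,0],0,-1],
    [[0,-30,0],0,-1],
    [[0,0,0],0,-1],
    [[0,0,0],0,-1]
  ]
}}

```text
clock: 14.7
eef_pos: [402.2, -330.7, 314.8]
eef_rot: [-3.141, -0.001, 1.908]
wrist_force: [-0.1, 0.4, 0.1]
finger_gap: 94.3
finger_force: 0.0
```

```bash
python3 b.py w5
```

```text
14.7 [ 402.2 -330.7  314.8] [-3.141e+00 -1.000e-03  1.908e+00] [-0.76  0.23  1.59  0.    1.33 -1.1 ]
cam [ 381. -269.  396.]
rail_top 0.96 [ 569. -289.   62.] [495. 243.]
weight_1_centre mask 0.59 px [446.  11.] rect [ 451.8 -106.1] [70.1 34.2] 21.1
weight_1_centre mask 0.38 px [396. 120.] rect [ 441.  -210.1] [52.8 77.1] 82.9
```

View pics/w5.png

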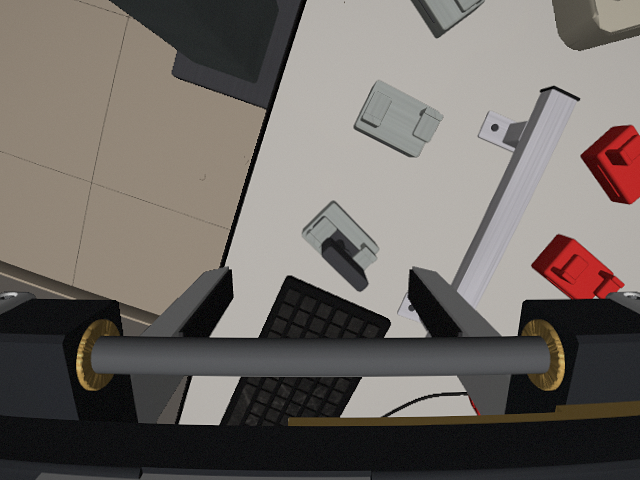

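Run:
```python
from h import *
p=camera("wrist")
a=onplane(p,[[333,202],[379,247],[303,234]],30); print(a.round(1),np.degrees(np.arctan2(*(a[1]-a[0])[1::-1])))
b=onplane(p,[[324,240],[333,231],[368,285],[359,291]],128); print(b.round(1),np.degrees(np.arctan2(*(b[2]-b[1])[1::-1])))
r=onplane(p,[[543,90],[455,283],[577,100],[475,300]],60); print(r.round(1),[np.degrees(np.arctan2(*(r[i]-r[i+1])[1::-1])) for i in (0,2)])
w=onplane(p,[[378,80],[443,110],[355,126],[416,157]],30); print(w.round(1),w.mean(0),[np.degrees(np.arctan2(*(w[i+1]-w[i])[1::-1])) for i in (0,2)])
# all hanger spots low conf
spots(p,["hanger_1_grip","hanger_1_foot","weight_1_centre"],.02); masks(p,"hanger_1_grip",128,.05)
p=camera("top"); masks(p,"hanger_1_grip",128,.05); spots(p,["hanger_1_grip","weight_1_centre"],.02)
```

```text
[[ 408.8 -307.3   30. ]
 [ 471.4 -336.1   30. ]
 [ 390.5 -349.6   30. ]] -24.74704606953284
[[ 404.9 -327.   128. ]
 [ 409.1 -318.   128. ]
 [ 450.5 -350.2  128. ]
 [ 445.5 -357.4  128. ]] -37.80920598185493
[[ 552.8 -142.3   60. ]
 [ 550.7 -339.8   60. ]
 [ 587.7 -138.1   60. ]
 [ 578.2 -349.9   60. ]] [np.float64(89.38102576907104), np.float64(87.4510278526028)]
[[ 409.6 -180.7   30. ]
 [ 480.4 -184.7   30. ]
 [ 403.7 -228.8   30. ]
 [ 472.4 -236.2   30. ]] [ 441.54602861 -207.63045716   30.        ] [np.float64(-3.240434753709246), np.float64(-6.137090198588641)]
hanger_1_foot 0.46 [ 441. -207.   11.] [394. 120.]
weight_1_centre 0.86 [436. -75.  15.] [366. 293.]
```

Request:
{"name": "send_rows", "arguments": {
  "series": [
    [[5,-2,-9],7.2,-1],
    [[5,-2,-9],7.2,-1],
    [[5,-2,-9],7.2,-1],
    [[5,-2,-9],7.2,-1],
    [[4,-2,-9],7.2,-1],
    [[4,-1,-8],7.2,-1],
    [[0,0,0],0,-1],
    [[0,0,0],0,-1]
  ]
}}

```text
clock: 16.35
eef_pos: [430.2, -341.7, 262.3]
eef_rot: [3.142, -0.0, 2.659]
wrist_force: [-0.5, -0.1, -0.4]
finger_gap: 94.0
finger_force: 0.0
```

```bash
python3 b.py w6
```

```text
16.35 [ 430.2 -341.7  262.3] [ 3.142 -0.     2.659] [-0.74  0.33  1.57  0.    1.23 -1.83]
cam [ 372. -311.  344.]
weight_1_centre 0.58 [437. -71.  13.] [585. 100.]
weight_1_centre 0.35 [ 431. -347.   26.] [315. 233.]
weight_1_centre mask 0.97 px [589. 100.] rect [434.2 -79.1] [78.4 79.3] 59.2
```

View pics/w6.png

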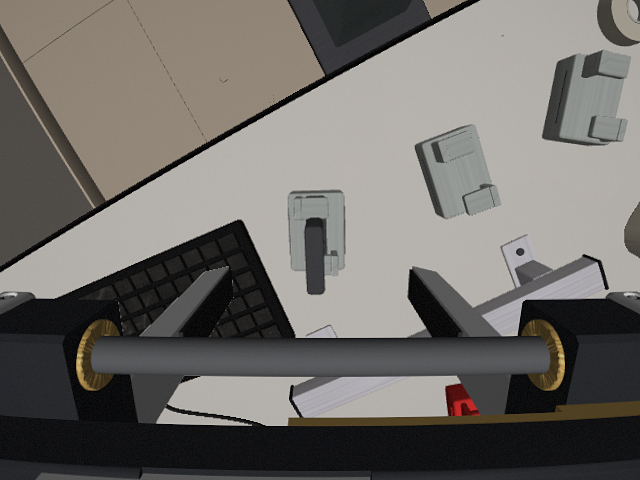

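The paddle shows upright at (315,257), almost centred, and the weight's sides line up with the fingers. I'll grasp it.

Request:
{"name": "send_rows", "arguments": {
  "series": [
    [[-2,-1.5,-36],0,-1],
    [[0,0,-36],0,-1],
    [[0,0,0],0,1],
    [[0,0,0],0,1],
    [[0,0,0],0,1],
    [[0,0,0],0,1],
    [[0,0,0],0,1],
    [[0,0,0],0,1],
    [[0,0,0],0,1],
    [[0,0,0],0,1],
    [[0,0,0],0,1],
    [[0,0,0],0,1]
  ],
  "squeeze": 35
}}

```text
clock: 17.95
eef_pos: [428.2, -343.2, 190.1]
eef_rot: [3.142, -0.0, 2.662]
wrist_force: [0.1, -0.5, 0.5]
finger_gap: 17.7
finger_force: 0.0
```

Request:
{"name": "send_rows", "arguments": {
  "series": [
    [[0,0,0],0,1],
    [[0,0,0],0,1],
    [[0,0,2],0,1],
    [[0,0,0],0,1]
  ]
}}

```text
clock: 18.35
eef_pos: [428.3, -343.2, 192.3]
eef_rot: [-3.142, 0.0, 2.662]
wrist_force: [0.6, -0.3, -0.8]
finger_gap: 11.9
finger_force: 35.0
```

Request:
{"name": "send_rows", "arguments": {
  "series": [
    [[0,0,0],-5,1],
    [[0,0,0],-8,1],
    [[0,0,0],-8,1],
    [[0,0,0],-8,1],
    [[0,0,0],-8,1],
    [[0,0,0],-8,1],
    [[0,0,0],-8,1],
    [[0,0,0],-8,1],
    [[0,0,0],-8,1],
    [[0,0,0],-8,1],
    [[0,0,0],-8,1],
    [[0,0,0],-1.5,1]
  ]
}}

```text
clock: 19.55
eef_pos: [428.2, -343.2, 192.1]
eef_rot: [-3.141, -0.0, 1.15]
wrist_force: [-0.1, -0.7, -0.8]
finger_gap: 12.2
finger_force: 35.0
```

Request:
{"name": "send_rows", "arguments": {
  "series": [
    [[0,0,0],0,1],
    [[0,0,10],0,1],
    [[0,0,15],0,1],
    [[0,0,15],0,1],
    [[0,0,0],0,1]
  ]
}}

```text
clock: 20.05
eef_pos: [428.7, -343.6, 234.6]
eef_rot: [3.138, 0.001, 1.155]
wrist_force: [0.1, -0.0, -0.6]
finger_gap: 11.9
finger_force: 35.0
```

```bash
python3 b.py w7; python3 t.py top
```

```text
20.05 [ 428.7 -343.6  234.6] [3.138e+00 1.000e-03 1.155e+00] [-0.74  0.36  1.6   0.    1.17 -0.33]
cam [ 456. -283.  316.]
weight_1_centre 0.63 [ 434. -347.   76.] [327. 254.]
rail_top 0.94 [ 570. -287.   61.] [473.  93.]
20.45 [ 428.2 -343.1  231.6] [-3.141 -0.     1.153] 11.483622189905033 [-0.74  0.37  1.61 -0.    1.17 -0.32]
top
tray 0.55 [430. 239.  -1.] [266. 291.]
tray mask 0.8 px [259. 285.] rect [429.  256.6] [201.  132.8] 82.4
```

View pics/w7.png

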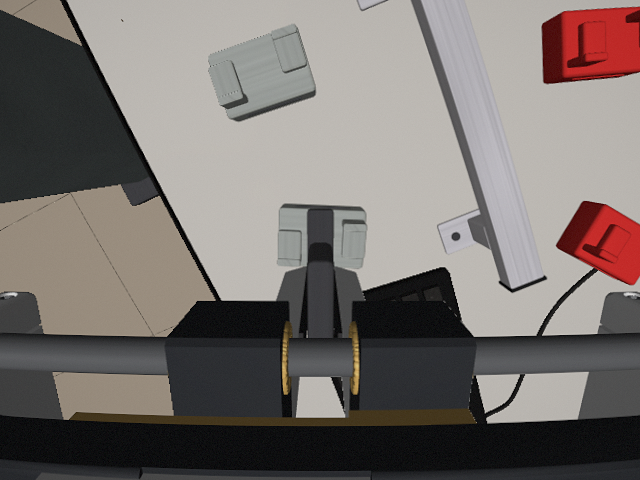

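Hanger 3 is free and weight 3 still stands at (321,236). I'll carry the hanger to the tray.

Request:
{"name": "send_rows", "arguments": {
  "series": [
    [[-10,20,20],7,1],
    [[-15,30,20],7,1],
    [[-22,30,5],7,1],
    [[0,33,0],7,1],
    [[0,33,0],7,1],
    [[0,33,0],7,1],
    [[0,33,0],7,1],
    [[0,33,0],7,1],
    [[0,33,0],7,1],
    [[0,33,0],7,1],
    [[0,33,0],7,1],
    [[0,33,0],7,1]
  ]
}}

```text
clock: 21.8
eef_pos: [381.0, 35.1, 277.3]
eef_rot: [3.141, 0.001, 2.624]
wrist_force: [-0.2, -0.3, -1.0]
finger_gap: 11.8
finger_force: 35.0
```

Request:
{"name": "send_rows", "arguments": {
  "series": [
    [[0,30,0],7,1],
    [[0,30,0],7,1],
    [[0,20,0],7,1],
    [[0,0,0],1.5,1],
    [[0,0,0],0,1]
  ]
}}

```text
clock: 22.3
eef_pos: [381.1, 113.8, 277.1]
eef_rot: [-3.141, -0.0, 3.012]
wrist_force: [0.4, -0.3, -1.1]
finger_gap: 12.0
finger_force: 35.0
```

```bash
python3 t.py wrist top; cp $(ls -t pics/t_wrist*|head -1) pics/w8.png
```

```text
22.3 [381.1 113.8 277.1] [-3.141 -0.     3.012] 12.008301694539163 [ 0.2  -0.02  1.95 -0.    1.21 -1.24]
wrist
tray 0.94 [435. 235.   0.] [441. 257.]
tray mask 0.68 px [453. 252.] rect [431.1 236.9] [237.8 124.9] 82.6
top
tray 0.56 [429. 235.  -0.] [267. 291.]
tray mask 0.61 px [252. 286.] rect [431.5 272.8] [169.2 134.6] 82.6
```

View pics/w8.png

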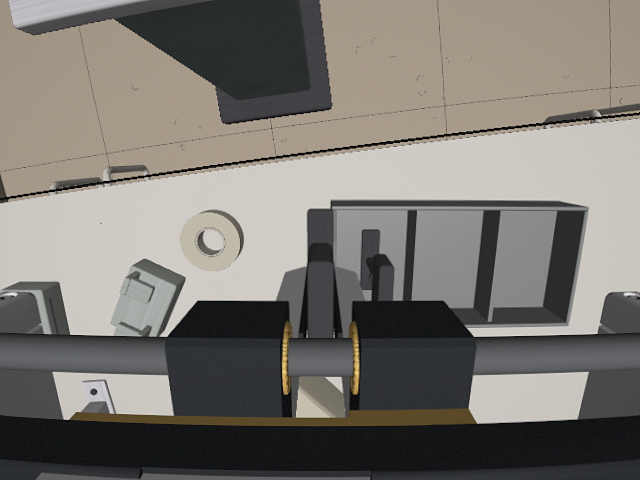

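Hanger 1 stands in the first compartment at (370,260). The other two compartments are empty, so this one goes in the middle, raised to pass over hanger 1.

Request:
{"name": "send_rows", "arguments": {
  "series": [
    [[0,0,35],0,1],
    [[13,31,0],0,1],
    [[13,31,0],0,1],
    [[13,31,0],0,1],
    [[13,30,0],0,1],
    [[0,0,0],0,1],
    [[0,0,-45],0,1],
    [[0,0,-45],0,1],
    [[0,0,-40],0,1],
    [[0,0,0],0,1],
    [[0,0,-15],0,1],
    [[0,0,0],0,1]
  ]
}}

```text
clock: 23.8
eef_pos: [433.4, 236.5, 167.8]
eef_rot: [-3.141, -0.0, 3.011]
wrist_force: [-0.8, 0.4, -0.7]
finger_gap: 11.6
finger_force: 35.0
```

Request:
{"name": "send_rows", "arguments": {
  "series": [
    [[0,0,-2],0,1],
    [[0,0,0],0,1]
  ]
}}

```text
clock: 24.0
eef_pos: [433.6, 236.9, 166.5]
eef_rot: [3.141, 0.001, 3.011]
wrist_force: [-0.3, 0.6, -1.1]
finger_gap: 11.5
finger_force: 35.0
```

Request:
{"name": "send_rows", "arguments": {
  "series": [
    [[0,0,0],0,0.1],
    [[0,0,0],0,0.1],
    [[0,0,0],0,0.1],
    [[0,0,0],0,0.1],
    [[0,0,0],0,0.1],
    [[0,0,0],0,0.1],
    [[0,0,30],0,0.1],
    [[0,0,45],0,0.1],
    [[0,0,45],0,-1],
    [[-13,-45,20],0,-1],
    [[-13,-45,0],0,-1],
    [[-13,-45,0],0,-1]
  ]
}}

```text
clock: 25.2
eef_pos: [393.7, 101.4, 305.2]
eef_rot: [3.141, 0.001, 3.013]
wrist_force: [-0.6, -0.2, 1.3]
finger_gap: 71.0
finger_force: 0.0
```

Request:
{"name": "send_rows", "arguments": {
  "series": [
    [[-13,-45,0],-2,-1],
    [[0,-45,0],-2,-1],
    [[0,-45,0],-2,-1],
    [[0,-45,0],-2,-1],
    [[0,-45,0],-2,-1],
    [[6,-45,0],-2,-1],
    [[8,-45,0],-2,-1],
    [[8,-45,0],-2,-1],
    [[8,-45,0],-2,-1],
    [[9,-40,-5],-2,-1],
    [[9,-45,-10],0,-1],
    [[0,0,-20],0,-1]
  ]
}}

```text
clock: 26.4
eef_pos: [429.5, -391.5, 269.3]
eef_rot: [-3.141, 0.001, 2.659]
wrist_force: [1.2, 1.1, 0.4]
finger_gap: 94.1
finger_force: 0.0
```

```bash
python3 b.py w9;python3 t.py top
```

```text
26.4 [ 429.5 -391.5  269.3] [-3.141e+00  1.000e-03  2.659e+00] [-0.8   0.4   1.47 -0.    1.27 -1.89]
cam [ 372. -361.  351.]
weight_1_centre 0.87 [441. -72.  14.] [629.  81.]
hanger_1_grip 0.65 [ 570. -290.   61.] [493. 320.]
rail_top 0.62 [ 567. -286.   61.] [495. 316.]
rail_top 0.22 [ 438. -345.   14.] [367. 211.]
weight_1_centre mask 0.62 px [617.  79.] rect [ 429.1 -100.2] [54.2 79.3] 70.7
26.8 [ 429.7 -386.9  271.1] [-3.141e+00  2.000e-03  2.663e+00] 93.9906565792297 [-0.8   0.39  1.48 -0.    1.27 -1.89]
top
tray 0.77 [429. 237.   1.] [267. 291.]
tray mask 0.8 px [265. 285.] rect [427.9 244.4] [223.6 133.1] 82.4
```

View pics/w9.png

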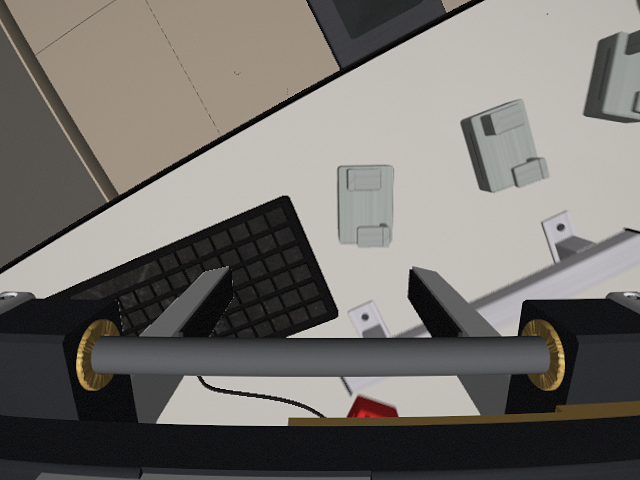

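I overshot y by about 45 mm. Weight 3 stands clear at (365,206), aligned with the fingers. I'll compute the correction.

Run:
```python
from h import *
s=read_state();print(s['eef_pos'],s['eef_rot'])
p=camera("wrist"); g=cv2.cvtColor(p["color"],cv2.COLOR_BGR2HSV)
# grey-green weight pixels segmentation near centre
m=((g[...,0]>55)&(g[...,0]<100)&(g[...,1]>8)).astype(np.uint8); m=cv2.morphologyEx(m,cv2.MORPH_OPEN,np.ones((3,3)))
n,l,st,ce=cv2.connectedComponentsWithStats(m)
for i in range(1,n):
    if st[i,4]>800:
        c=np.argwhere(l==i)[:,::-1].astype(float); w=onplane(p,c,30)[:,:2].astype(np.float32); r=cv2.minAreaRect(w); print(ce[i].round(),st[i],np.round(r[0],1),np.round(r[1],1),r[2])
a=onplane(p,[[337.5,165],[394,165]],30); b=onplane(p,[[337,246],[392,246]],30); print(a.round(1),b.round(1),(a.mean(0)+b.mean(0))/2)
```

```text
[ 429.59593735 -387.09444276  270.44176816] [-3.14127928e+00  9.28464098e-04  2.66283244e+00]
[[ 385.4 -346.7   30. ]
 [ 408.4 -302.    30. ]] [[ 451.4 -380.5   30. ]
 [ 475.1 -334.9   30. ]] [ 430.09277777 -341.0319487    30.        ]
```

Request:
{"name": "send_rows", "arguments": {
  "series": [
    [[0,23,-10],0,-1],
    [[0.5,22.5,-10],0,-1],
    [[0,0,-40],0,-1],
    [[0,0,-40],0,-1],
    [[0,0,-40],0,-1],
    [[0,0,-15],0,-1],
    [[0,0,-14],0,-1],
    [[0,0,0],0,1],
    [[0,0,0],0,1],
    [[0,0,0],0,1],
    [[0,0,0],0,1],
    [[0,0,0],0,1]
  ],
  "squeeze": 50
}}

```text
clock: 28.2
eef_pos: [430.1, -342.0, 101.5]
eef_rot: [-3.141, 0.001, 2.662]
wrist_force: [0.1, 0.4, -0.2]
finger_gap: 57.8
finger_force: 0.0
```

Request:
{"name": "send_rows", "arguments": {
  "series": [
    [[0,0,0],0,1],
    [[0,0,0],0,1],
    [[0,0,0],0,1],
    [[0,0,0],0,1]
  ]
}}

```text
clock: 28.6
eef_pos: [430.0, -342.2, 101.3]
eef_rot: [-3.141, 0.001, 2.662]
wrist_force: [-1.6, -1.0, 6.0]
finger_gap: 49.8
finger_force: 50.0
```

Request:
{"name": "send_rows", "arguments": {
  "series": [
    [[0,0,20],0,1],
    [[0,0,40],0,1],
    [[0,0,40],0,1],
    [[0,0,25],0,1],
    [[17,-7,0],-8,1],
    [[17,-7,0],-8,1],
    [[17,-7,0],-8,1],
    [[17,-7,0],-8,1],
    [[17,-7,0],-8,1],
    [[17,-7,0],-8,1],
    [[17,-7,0],-8,1],
    [[17,-7,0],-8,1]
  ]
}}

```text
clock: 29.8
eef_pos: [566.5, -397.9, 224.8]
eef_rot: [-3.14, -0.001, 1.54]
wrist_force: [0.4, -0.3, -2.9]
finger_gap: 49.6
finger_force: 50.0
```

Request:
{"name": "send_rows", "arguments": {
  "series": [
    [[0,0,0],0,1],
    [[0,0,0],0,1]
  ]
}}

```text
clock: 30.0
eef_pos: [565.7, -397.6, 224.6]
eef_rot: [-3.14, -0.001, 1.548]
wrist_force: [-1.3, -0.4, -3.9]
finger_gap: 49.7
finger_force: 50.0
```

```bash
python3 b.py w10; python3 t.py top
```

```text
30.0 [ 565.7 -397.6  224.6] [-3.140e+00 -1.000e-03  1.548e+00] [-0.67  0.68  1.14  0.    1.32 -0.64]
cam [ 568. -332.  306.]
rail_top 0.72 [ 572. -286.   64.] [325.  84.]
30.4 [ 565.8 -397.9  226. ] [3.141 0.    1.546] 49.58195431228313 [-0.67  0.68  1.14  0.    1.32 -0.64]
top
tray 0.71 [429. 239.   2.] [266. 290.]
tray mask 0.93 px [264. 286.] rect [426.1 236.4] [243.9 134.8] 82.8
```

View pics/w10.png

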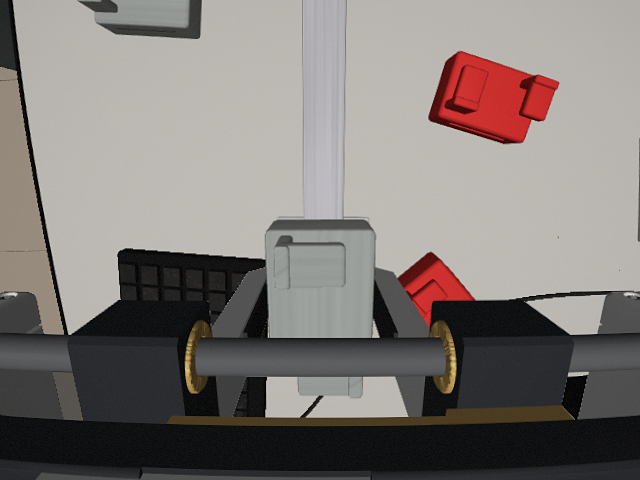

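The rail runs from (325,0) to (324,215), ahead of the held weight. I'll compute its axis.

Run:
```python
from h import *
p=camera("wrist"); g=cv2.cvtColor(p["color"],cv2.COLOR_BGR2GRAY).astype(float)
for r in (5,60,120,180,205):
    d=np.abs(np.diff(cv2.GaussianBlur(g[r-3:r+4].mean(0)[None],(3,1),0)[0])); c=[i for i in range(280,370) if d[i]>4 and d[i]==d[i-3:i+4].max()]
    w=onplane(p,[[i+.5,r] for i in c],60); print(r,[(i,round(d[i])) for i in c],w[:,:2].round(1).tolist())
```

```text
5 [(300, 10), (344, 17)] [[558.0, -237.2], [585.8, -237.9]]
60 [(300, 10), (337, 4), (344, 15)] [[556.9, -270.4], [580.8, -271.0], [585.4, -271.1]]
120 [(300, 14), (330, 4), (344, 12)] [[555.6, -308.0], [575.6, -308.5], [584.9, -308.7]]
180 [(301, 8), (336, 6), (343, 16)] [[554.9, -347.7], [579.0, -348.3], [583.8, -348.4]]
205 [(301, 14), (342, 13)] [[554.3, -365.0], [582.9, -365.7]]
```

Request:
{"name": "send_rows", "arguments": {
  "series": [
    [[1.5,0,-25],0,1],
    [[0,0,-25],0,1],
    [[0,0,0],0,1],
    [[0,0,-8],0,1],
    [[0,0,-4],0,1],
    [[0,0,-2],0,1],
    [[0,0,0],0,1],
    [[0,0,0],0,1]
  ]
}}

```text
clock: 31.4
eef_pos: [567.6, -398.0, 162.3]
eef_rot: [3.141, 0.0, 1.545]
wrist_force: [-0.3, 0.3, -2.4]
finger_gap: 49.7
finger_force: 50.0
```

Request:
{"name": "send_rows", "arguments": {
  "series": [
    [[0,0,-1],0,1],
    [[0,0,-1],0,1],
    [[0,0,0],0,1]
  ]
}}

```text
clock: 31.7
eef_pos: [567.6, -398.0, 161.3]
eef_rot: [3.141, 0.001, 1.545]
wrist_force: [-5.0, 2.4, 7.4]
finger_gap: 49.7
finger_force: 50.0
```

Request:
{"name": "send_rows", "arguments": {
  "series": [
    [[0,0,0],0,-0.6],
    [[0,0,0],0,-0.6],
    [[0,0,0],0,-0.6],
    [[0,0,0],0,-0.6],
    [[0,0,0],0,-0.6],
    [[0,0,30],0,-0.6],
    [[0,0,45],0,-1],
    [[-20,25,20],8.5,-1],
    [[-20,35,10],8.5,-1],
    [[-25,35,10],8.5,-1],
    [[-25,40,0],8.5,-1],
    [[0,0,0],8.5,-1]
  ]
}}

```text
clock: 32.9
eef_pos: [475.1, -259.3, 274.8]
eef_rot: [-3.141, -0.002, 2.295]
wrist_force: [-0.0, -0.8, 1.0]
finger_gap: 93.7
finger_force: 0.0
```

Request:
{"name": "send_rows", "arguments": {
  "series": [
    [[-20,30,0],8.5,-1],
    [[-16,24,0],8.5,-1],
    [[0,0,0],8.5,-1],
    [[0,0,0],8.5,-1],
    [[0,0,0],8.5,-1],
    [[0,0,0],0,-1],
    [[0,0,0],0,-1]
  ]
}}

```text
clock: 33.6
eef_pos: [441.5, -208.9, 274.8]
eef_rot: [-3.142, 0.0, 3.024]
wrist_force: [0.5, -0.2, -0.7]
finger_gap: 93.8
finger_force: 0.0
```

```bash
python3 b.py w11; python3 t.py scene
```

```text
33.6 [ 441.5 -208.9  274.8] [-3.142  0.     3.024] [-0.52  0.19  1.73  0.    1.23 -1.97]
cam [ 377. -202.  356.]
weight_1_centre 0.73 [438. -70.  13.] [460. 205.]
rail_top 0.89 [ 571. -285.   59.] [256. 376.]
weight_1_centre mask 0.93 px [458. 205.] rect [435.2 -77.5] [62.2 73.7] 56.3
34.0 [ 441.5 -208.9  274.7] [-3.142 -0.     3.028] 94.07967010060544 [-0.52  0.19  1.73 -0.    1.23 -1.97]
scene
tray 0.69 [432. 241.  -0.] [261. 256.]
tray mask 0.74 px [263. 254.] rect [409.9 197.6] [314.3 146.3] 82.8
```

View pics/w11.png

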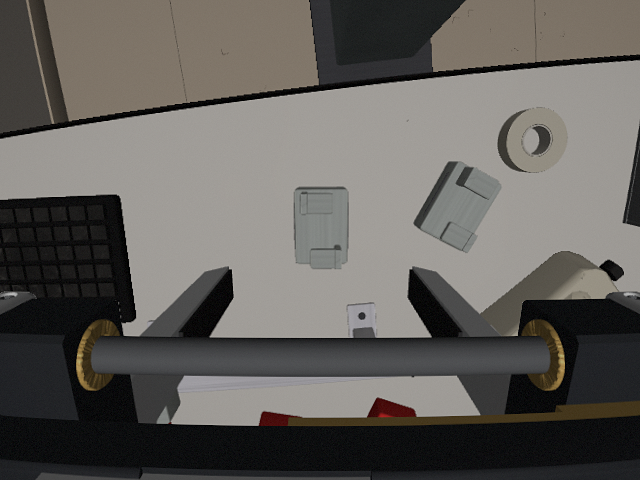

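Weight 2 shows at (321,227), centred between the fingers and aligned with them. I'll compute its centre before descending.

Run:
```python
from h import *
p=camera("wrist"); a=onplane(p,[[294.5,187],[349,187],[294,265],[349,264.5]],30); print(a.round(1),a.mean(0))
```

```text
[[ 400.9 -227.7   30. ]
 [ 406.5 -178.4   30. ]
 [ 474.4 -237.7   30. ]
 [ 479.8 -185.3   30. ]] [ 440.401574   -207.29998034   30.        ]
```

Request:
{"name": "send_rows", "arguments": {
  "series": [
    [[-1,1,-45],0,-1],
    [[0,0,-45],0,-1],
    [[0,0,-45],0,-1],
    [[0,0,-20],0,-1],
    [[0,0,-18],0,-1],
    [[0,0,0],0,1],
    [[0,0,0],0,1],
    [[0,0,0],0,1],
    [[0,0,0],0,1],
    [[0,0,0],0,1],
    [[0,0,0],0,1],
    [[0,0,0],0,1]
  ]
}}

```text
clock: 35.4
eef_pos: [440.6, -207.9, 102.2]
eef_rot: [-3.141, 0.001, 3.029]
wrist_force: [-0.8, 0.5, 5.6]
finger_gap: 49.4
finger_force: 50.0
```

Request:
{"name": "send_rows", "arguments": {
  "series": [
    [[0,0,0],0,1],
    [[0,0,0],0,1],
    [[0,0,0],0,1],
    [[0,0,0],0,1]
  ]
}}

```text
clock: 35.8
eef_pos: [440.6, -207.9, 102.2]
eef_rot: [-3.141, 0.001, 3.029]
wrist_force: [-1.1, 1.8, 6.4]
finger_gap: 49.5
finger_force: 50.0
```

Request:
{"name": "send_rows", "arguments": {
  "series": [
    [[0,0,35],0,1],
    [[0,0,45],0,1],
    [[0,0,45],0,1],
    [[14,-11,0],-8.5,1],
    [[14,-11,0],-8.5,1],
    [[14,-11,0],-8.5,1],
    [[14,-12,0],-8.5,1],
    [[14,-12,0],-8.5,1],
    [[14,-12,0],-8.5,1],
    [[15,-12,0],-8.5,1],
    [[15,-12,0],-8.5,1],
    [[15,-12,0],-8.5,1]
  ]
}}

```text
clock: 37.0
eef_pos: [569.8, -313.2, 225.8]
eef_rot: [-3.14, -0.001, 1.688]
wrist_force: [-0.0, 0.8, -4.5]
finger_gap: 49.7
finger_force: 50.0
```

Request:
{"name": "send_rows", "arguments": {
  "series": [
    [[0,0,0],-8.5,1],
    [[0,0,0],0,1],
    [[0,0,0],0,1],
    [[0,0,0],0,1]
  ]
}}

```text
clock: 37.4
eef_pos: [569.3, -312.7, 226.6]
eef_rot: [-3.141, -0.0, 1.549]
wrist_force: [0.8, 0.4, -3.6]
finger_gap: 50.1
finger_force: 50.0
```

```bash
cat > r.py <<'E'
from h import *
s=read_state(); print(s['eef_pos'].round(1),np.degrees(s['eef_rot']).round(1),s['finger_gap'])
p=camera("wrist"); g=cv2.cvtColor(p["color"],cv2.COLOR_BGR2GRAY).astype(float); cv2.imwrite("pics/r.png",p["color"])
for r in (60,100,140,180,205):
    d=np.abs(np.diff(cv2.GaussianBlur(g[r-3:r+4].mean(0)[None],(3,1),0)[0])); c=[i for i in range(270,380) if d[i]>4 and d[i]==d[i-3:i+4].max()]
    if c: w=onplane(p,[[i+.5,r] for i in c],60); print(r,[(i,round(d[i])) for i in c],w[:,:2].round(1).tolist())
r=240  # held weight's edges
d=np.abs(np.diff(g[r-3:r+4].mean(0))); print([(i,round(d[i])) for i in range(240,400) if d[i]>6 and d[i]==d[i-3:i+4].max()])
p=camera("top"); spots(p,["tray","weight_1_centre"],.1)
p=camera("scene"); spots(p,["tray","weight_1_centre"],.1)
E
python3 r.py
```

```text
[ 569.3 -312.7  226.6] [-180.    -0.    88.8] 50.073643869298756
60 [(270, 7), (282, 8), (288, 9), (299, 8), (311, 5), (343, 13), (354, 8), (359, 7), (372, 11)] [[540.2, -184.5], [548.0, -184.7], [551.9, -184.8], [559.0, -185.0], [566.8, -185.1], [587.6, -185.6], [594.7, -185.7], [598.0, -185.7], [606.5, -185.8]]
100 [(299, 10), (311, 4), (343, 15)] [[558.3, -209.9], [566.2, -210.1], [587.3, -210.5]]
140 [(299, 11), (342, 17)] [[557.4, -235.7], [586.4, -236.3]]
180 [(299, 9), (341, 11)] [[556.6, -262.5], [585.5, -263.1]]
205 [(300, 8), (334, 4), (341, 17)] [[556.7, -279.8], [580.5, -280.3], [585.4, -280.4]]
[(264, 33), (275, 17), (288, 11), (292, 7), (344, 14), (375, 42)]
tray 0.86 [446. 225.  -0.] [271. 286.]
weight_1_centre 0.47 [389. 539.  -3.] [170. 298.]
weight_1_centre 0.46 [ 566. -398.   76.] [472. 253.]
weight_1_centre 0.38 [454. 226.  11.] [271. 282.]
tray 0.77 [449. 223.  -4.] [269. 258.]
weight_1_centre 0.79 [437. -76.  15.] [323. 299.]
```

The rail agrees with the earlier fit, and weight 3 stands on it at (566,-398,76). The tray has just been knocked about 2 cm, so I'll check the hangers later. Now lowering weight 2.

Request:
{"name": "send_rows", "arguments": {
  "series": [
    [[0.5,0,-25],0,1],
    [[0,0,-25],0,1],
    [[0,0,0],0,1],
    [[0,0,-8],0,1],
    [[0,0,-4],0,1],
    [[0,0,-2],0,1],
    [[0,0,-1],0,1],
    [[0,0,0],0,1],
    [[0,0,0],0,1]
  ]
}}

```text
clock: 38.65
eef_pos: [570.1, -312.9, 162.3]
eef_rot: [3.141, 0.0, 1.545]
wrist_force: [0.3, 0.6, -2.6]
finger_gap: 49.7
finger_force: 50.0
```

Request:
{"name": "send_rows", "arguments": {
  "series": [
    [[0,0,-1],0,1],
    [[0,0,-0.5],0,1],
    [[0,0,0],0,1]
  ]
}}

```text
clock: 38.95
eef_pos: [570.1, -312.9, 162.2]
eef_rot: [3.141, 0.001, 1.545]
wrist_force: [-6.4, 3.2, 12.5]
finger_gap: 49.5
finger_force: 50.0
```

Request:
{"name": "send_rows", "arguments": {
  "series": [
    [[0,0,0],0,-0.6],
    [[0,0,0],0,-0.6],
    [[0,0,0],0,-0.6],
    [[0,0,0],0,-0.6],
    [[0,0,0],0,-0.6],
    [[0,0,30],0,-0.6],
    [[0,0,45],0,-1],
    [[-33,10,24],0,-1],
    [[-33,15,0],8,-1],
    [[-33,20,0],8,-1],
    [[-34,25,0],8,-1],
    [[0,40,0],8,-1]
  ]
}}

```text
clock: 40.15
eef_pos: [434.3, -202.9, 259.3]
eef_rot: [-3.141, 0.0, 2.107]
wrist_force: [1.3, 0.2, -0.4]
finger_gap: 94.3
finger_force: 0.0
```

Request:
{"name": "send_rows", "arguments": {
  "series": [
    [[0,40,0],8,-1],
    [[0,40,0],8,-1],
    [[0,30,0],8,-1],
    [[0,17,0],0,-1],
    [[0,0,0],0,-1],
    [[0,0,0],0,-1]
  ]
}}

```text
clock: 40.75
eef_pos: [437.1, -76.1, 259.4]
eef_rot: [-3.142, 0.0, 2.523]
wrist_force: [0.1, 0.4, 0.5]
finger_gap: 94.2
finger_force: 0.0
```

```bash
cat > e.py <<'E'
from h import *
s=read_state(); print(s['eef_pos'].round(1),np.degrees(s['eef_rot']).round(1),s['finger_gap'])
p=camera("wrist"); cv2.imwrite("pics/e.png",p["color"]); spots(p,["weight_1_centre"])
for d in regions_of("weight_1_centre",p)[:2]:
    m=d["mask"]; ys,xs=np.nonzero(m); print(d["confidence"],xs.min(),xs.max(),ys.min(),ys.max(),xs.mean(),ys.mean())
    for r in range(ys.min()+5,ys.max(),15): q=np.nonzero(m[r])[0]; w=onplane(p,[[q.min(),r],[q.max()+1,r]],30); print(r,q.min(),q.max(),w[:,:2].round(1).tolist())
masks(p,"weight_1_centre",30)
E
python3 e.py
```

```text
[437.1 -76.1 259.4] [-180.     0.   144.6] 94.24394128656999
weight_1_centre 0.86 [446. -71.  16.] [330. 233.]
weight_1_centre 0.26 [455. 228.  11.] [608.  51.]
0.6 292 349 188 274 320.96119853416684 229.6339728389739
193 293 348 [[395.6, -75.3], [423.9, -35.6]]
208 293 347 [[406.2, -83.1], [434.2, -43.7]]
223 293 348 [[417.0, -91.1], [445.8, -50.6]]
238 293 349 [[428.0, -99.2], [457.6, -57.6]]
253 295 348 [[440.3, -106.0], [468.6, -66.1]]
268 297 343 [[452.8, -112.9], [477.7, -77.9]]
weight_1_centre mask 0.6 px [321. 230.] rect [438.2 -76. ] [50.5 78.8] 55.7
```

Request:
{"name": "send_rows", "arguments": {
  "series": [
    [[-0.5,0.5,-45],0,-1],
    [[0,0,-45],0,-1],
    [[0,0,-40],0,-1],
    [[0,0,-15],0,-1],
    [[0,0,-13],0,-1],
    [[0,0,0],0,1],
    [[0,0,0],0,1],
    [[0,0,0],0,1],
    [[0,0,0],0,1],
    [[0,0,0],0,1],
    [[0,0,0],0,1],
    [[0,0,0],0,1]
  ]
}}

```text
clock: 42.15
eef_pos: [436.6, -75.4, 101.6]
eef_rot: [3.141, 0.0, 2.523]
wrist_force: [-1.9, -1.1, 5.3]
finger_gap: 49.6
finger_force: 49.8
```

Request:
{"name": "send_rows", "arguments": {
  "series": [
    [[0,0,0],0,1],
    [[0,0,0],0,1],
    [[0,0,0],0,1]
  ]
}}

```text
clock: 42.45
eef_pos: [436.6, -75.4, 101.6]
eef_rot: [3.141, 0.0, 2.523]
wrist_force: [-2.1, -0.1, 6.3]
finger_gap: 49.6
finger_force: 49.8
```

Request:
{"name": "send_rows", "arguments": {
  "series": [
    [[0,0,35],0,1],
    [[0,0,45],0,1],
    [[0,0,45],0,1],
    [[0,-30,0],-8,1],
    [[0,-30,0],-8,1],
    [[0,-30,0],-8,1],
    [[0,-30,0],-8,1],
    [[20,-32.5,0],-8,1],
    [[30,0,0],-8,1],
    [[30,0,0],-8,1],
    [[30,0,0],0,1],
    [[25,0,0],0,1]
  ]
}}

```text
clock: 43.65
eef_pos: [572.5, -227.6, 225.1]
eef_rot: [-3.14, -0.001, 1.545]
wrist_force: [0.7, 0.1, -4.9]
finger_gap: 49.8
finger_force: 49.8
```

Request:
{"name": "send_rows", "arguments": {
  "series": [
    [[0,0,0],0,1],
    [[0,0,0],0,1],
    [[0,0,0],0,1]
  ]
}}

```text
clock: 43.95
eef_pos: [570.7, -227.8, 225.8]
eef_rot: [-3.14, -0.001, 1.545]
wrist_force: [0.5, -1.0, -4.4]
finger_gap: 49.2
finger_force: 49.8
```

```bash
python3 r.py
```

```text
[ 570.7 -227.8  225.8] [-179.9   -0.    88.5] 49.24033383949623
140 [(300, 11), (312, 5), (343, 15)] [[559.8, -150.9], [567.9, -151.1], [588.7, -151.6]]
180 [(284, 18), (291, 17), (302, 12), (312, 5), (328, 4), (342, 12), (351, 20), (358, 16), (369, 6)] [[547.8, -177.3], [552.7, -177.4], [560.2, -177.6], [567.1, -177.8], [578.1, -178.0], [587.7, -178.3], [593.9, -178.4], [598.7, -178.5], [606.3, -178.7]]
205 [(312, 5), (328, 4), (342, 18)] [[566.6, -195.0], [577.8, -195.3], [587.5, -195.6]]
[(263, 41), (275, 20), (290, 25), (342, 16), (374, 38)]
tray 0.93 [447. 223.  -0.] [272. 286.]
tray 0.72 [447. 223.  -1.] [269. 258.]
weight_1_centre 0.64 [ 569. -229.  137.] [407. 267.]
```

Request:
{"name": "send_rows", "arguments": {
  "series": [
    [[0.8,0,-25],0,1],
    [[0,0,-25],0,1],
    [[0,0,0],0,1],
    [[0,0,-8],0,1],
    [[0,0,-4],0,1],
    [[0,0,-2],0,1],
    [[0,0,0],0,1],
    [[0,0,-1],0,1],
    [[0,0,0],0,1]
  ]
}}

```text
clock: 45.2
eef_pos: [572.4, -227.9, 161.7]
eef_rot: [3.141, 0.0, 1.545]
wrist_force: [-0.3, -0.0, -3.1]
finger_gap: 49.8
finger_force: 49.8
```

Run:
```python
from h import *
s=read_state(); print(s['eef_pos'].round(1),s['wrist_force'].round(1),s['finger_gap'])
```

```text
[ 572.4 -227.9  161.7] [-0.3 -0.  -3.1] 49.80629812569291
```

Request:
{"name": "send_rows", "arguments": {
  "series": [
    [[0,0,-1],0,1],
    [[0,0,-0.5],0,1],
    [[0,0,0],0,1]
  ]
}}

```text
clock: 45.5
eef_pos: [572.4, -227.9, 161.6]
eef_rot: [3.141, 0.001, 1.545]
wrist_force: [-7.0, 2.8, 11.0]
finger_gap: 49.7
finger_force: 49.8
```

Request:
{"name": "send_rows", "arguments": {
  "series": [
    [[0,0,0],0,-0.6],
    [[0,0,0],0,-0.6],
    [[0,0,0],0,-0.6],
    [[0,0,0],0,-0.6],
    [[0,0,0],0,-0.6],
    [[0,0,30],0,-0.6],
    [[0,0,45],0,-1],
    [[-40,-10,35],0,-1],
    [[-45,-10,30],0,-1],
    [[-45,0,20],0,-1],
    [[-45,0,0],0,-1],
    [[-15,0,0],0,-1]
  ]
}}

```text
clock: 46.7
eef_pos: [386.7, -246.1, 315.2]
eef_rot: [3.141, 0.001, 1.544]
wrist_force: [0.4, -0.9, 0.2]
finger_gap: 93.8
finger_force: 0.0
```

Request:
{"name": "send_rows", "arguments": {
  "series": [
    [[0,-40,0],0,-1],
    [[0,-30,0],0,-1],
    [[0,0,0],0,-1],
    [[0,0,0],0,-1]
  ]
}}

```text
clock: 47.1
eef_pos: [389.2, -316.3, 314.1]
eef_rot: [-3.141, -0.0, 1.544]
wrist_force: [-0.3, -0.4, 0.4]
finger_gap: 94.1
finger_force: 0.0
```

```bash
cat > f.py <<'E'
from h import *
s=read_state(); print(s['eef_pos'].round(1))
for c in ["wrist","top","scene"]:
    p=camera(c); cv2.imwrite(f"pics/f_{c}.png",p["color"]); print(c); spots(p,["weight_1_centre","hanger_1_grip","hanger_1_foot","tray","tape_roll","timer","slide_box"],.05); masks(p,"weight_1_centre",90,.2); masks(p,"hanger_1_grip",102,.1)
E
python3 f.py
```

```text
[ 389.2 -316.3  314.1]
wrist
weight_1_centre 0.62 [ 576. -224.   71.] [527. 123.]
weight_1_centre mask 0.93 px [529. 127.] rect [ 569.1 -227.7] [70.4 74.2] 2.4
top
weight_1_centre 0.75 [ 575. -231.   74.] [418. 247.]
hanger_1_foot 0.53 [ 573. -227.   76.] [417. 248.]
hanger_1_foot 0.46 [388. 532.  -1.] [172. 298.]
tray 0.68 [444. 224.   1.] [271. 286.]
timer 0.67 [687. 298.   2.] [256. 217.]
slide_box 0.78 [389. 536.  -1.] [170. 298.]
weight_1_centre mask 0.93 px [418. 248.] rect [ 566.3 -226.6] [62.1 71.4] 0.2
scene
weight_1_centre 0.54 [451. 222.  -3.] [270. 258.]
hanger_1_grip 0.67 [432.  95.  64.] [286. 256.]
hanger_1_foot 0.56 [384.   5.  -4.] [289. 297.]
tape_roll 0.83 [381.   2.  -2.] [288. 298.]
timer 0.73 [683. 304.  -5.] [321. 231.]
slide_box 0.71 [388. 533.  -5.] [206. 226.]
weight_1_centre mask 0.87 px [404. 286.] rect [ 560.4 -235.9] [148.5  76.2] 42.7
hanger_1_grip mask 0.44 px [288. 256.] rect [398.5  29.7] [65.4 37.8] 34.8
```

Request:
{"name": "send_rows", "arguments": {
  "series": [
    [[0,45,0],5,-1],
    [[0,45,0],5,-1],
    [[0,45,0],5,-1],
    [[0,45,0],5,-1],
    [[0,45,0],5,-1],
    [[0,45,0],5,-1],
    [[0,45,0],5,-1],
    [[0,45,0],5,-1],
    [[0,45,0],5,-1],
    [[0,45,0],5,-1],
    [[0,0,0],5,-1],
    [[0,0,0],0,-1]
  ]
}}

```text
clock: 49.8
eef_pos: [389.1, 134.8, 314.3]
eef_rot: [-3.141, -0.0, 2.509]
wrist_force: [1.0, 0.0, -0.6]
finger_gap: 93.8
finger_force: 0.0
```

```bash
python3 f.py
python3 - <<'E'
from h import *
p=camera("wrist"); spots(p,["tray"],.1); masks(p,"tray",45,.2)
g=cv2.cvtColor(p["color"],cv2.COLOR_BGR2GRAY)
print(np.array2string(cv2.resize(g,(64,48),interpolation=cv2.INTER_AREA)[8:34,24:64]//10,max_line_width=200,threshold=5000))
E
```

```text
[389.1 134.8 314.3]
wrist
hanger_1_grip 0.96 [435.  94.  67.] [314. 289.]
hanger_1_foot 0.82 [438. 143.  10.] [352. 248.]
tray 0.97 [451. 223.  -3.] [415. 214.]
tape_roll 0.88 [382.   3.  -4.] [227. 276.]
timer 0.41 [455. 229.  11.] [425. 216.]
weight_1_centre mask 0.46 px [399. 234.] rect [430.2 185.7] [53.  77.1] 1.2
hanger_1_grip mask 0.68 px [332. 270.] rect [419.4 120.7] [51.2 82.3] 5.0
hanger_1_grip mask 0.28 px [411. 224.] rect [429.6 213.8] [199.5 105.5] 82.2
top
weight_1_centre 0.16 [447. 220.   1.] [272. 286.]
hanger_1_grip 0.53 [ 571. -284.   57.] [434. 252.]
tray 0.83 [446. 223.  -1.] [272. 286.]
tape_roll 0.56 [ 572. -318.   75.] [446. 249.]
tape_roll 0.44 [386.   2.   1.] [340. 308.]
timer 0.68 [684. 300.   5.] [255. 217.]
slide_box 0.74 [ 568. -398.   76.] [472. 252.]
slide_box 0.6 [391. 536.  -2.] [171. 297.]
weight_1_centre mask 0.88 px [418. 247.] rect [ 568.4 -224.9] [74.5 65.5] 89.5
hanger_1_grip mask 0.4 px [342. 307.] rect [355.1  -5.1] [61.2 36.4] 13.8
scene
weight_1_centre 0.68 [ 571. -228.   74.] [405. 290.]
hanger_1_grip 0.75 [ 572. -292.   54.] [422. 308.]

[... 2978 characters left out ...]
13 12  8  5  5  1  5  9 11 18 19 19 19 19 19 19 19 19 19 19 19 19 19 19 19 19 19 19]
 [18 19 19 19 19 12  6  6  6  7 10 13  9  5  6 10 13  1  1  6  9 11 18 19 19 19 19 19 19 19 19 18 18 18 17 17 14 10 13 13]
 [19 19 19 19 19 19  7  6  7 17  8  5  5 10 16 19 19  5  1  1  8  9 11 18 19 19 19 19  6  1  1  1  1  1  2  2  2  2  5  8]
 [19 19 19 19 19 19 15  8 17 19 15  9 16 19 19 19 19 16  1  1  2  9  9 10 18 19 19 19  2  1  1  2  2  2  2  2  1  2  2  3]
 [19 19 19 19 19 19 19 19 19 19 19 19 19 19 19 19 19 19  9  1  1  3  9  9 10 18 19 18  3  6  6  2  1  2  2  2  2  2  2  2]
 [16 16 16 16 16 16 16 13 11 11  6 12 16 16 16 16 16 16 15  2  1  2  6  8  7  8 13 11  4  6  5  8  1  2  3  3  3  3  3  3]]
```

Only numbers from here, since all 14 pictures are used. The knock tipped both hangers towards -y: hanger 1 leans out over the end wall and hanger 3 leans over the divider. I'll measure hanger 3.

Run:
```python
from h import *
p=camera("wrist")
for z,uv in ((66,[[377,243]]),(10,[[420,212],[430,217]])): print(z,onplane(p,uv,z).round(0))
# expected projections for tray model, centre (448,222), x axis -7.5deg
c,s_=np.cos(np.radians(-7.7)),np.sin(np.radians(-7.7))
def W(x,y,z): return [448+c*x-s_*y,222+s_*x+c*y,z]
print('tray corners',proj(p,[W(x,y,45) for x,y in((-60,-119),(60,-119),(60,119),(-60,119))]).round(0).tolist())
print('dividers',proj(p,[W(x,y,45) for x,y in((-58,-39),(58,-39),(-58,39),(58,39))]).round(0).tolist())
for yy in (-78,0):
  for lean in (35,40,45):
    t=np.radians(lean); dy,dz=-79*np.sin(t),79*np.cos(t)
    print(yy,lean,'foot',proj(p,[W(0,yy,6)])[0].round(0),'padl',proj(p,[W(0,yy+dy,6+dz)])[0].round(0),np.round(W(0,yy+dy,6+dz)))
g=cv2.cvtColor(p["color"],cv2.COLOR_BGR2GRAY)
print(np.array2string(cv2.resize(g[190:310,280:480],(50,30),interpolation=cv2.INTER_AREA)//12,max_line_width=250,threshold=5000))
```

```text
66 [[434. 169.  66.]]
10 [[450. 226.  10.]
 [461. 232.  10.]]
tray corners [[292.0, 223.0], [348.0, 319.0], [553.0, 214.0], [510.0, 105.0]]
dividers [[364.0, 186.0], [415.0, 284.0], [436.0, 147.0], [482.0, 249.0]]
-78 35 foot [353. 245.] padl [317. 283.] [431. 100.  71.]
-78 40 foot [353. 245.] padl [313. 284.] [431.  94.  67.]
-78 45 foot [353. 245.] padl [308. 285.] [430.  89.  62.]
0 35 foot [415. 212.] padl [390. 246.] [442. 177.  71.]
0 40 foot [415. 212.] padl [384. 247.] [441. 172.  67.]
0 45 foot [415. 212.] padl [378. 249.] [441. 167.  62.]
[[16 16 16 16 16 16 16 16 16 16 16 16 16 16 16 15 10  5  5  9 10 10 12 12 12 12 12 12 12 12 10  4  4  5  6 11 11 11 11 11  7  3  4 11 11 11 11 11 11 11]
 [16 16 16 16 16 16 16 16 16 16 16 16 16 16 11  5  5  8 11 11 12  9 12 12 12 12 12 12 12 12 10  4  4  4  5  9 11 11 11 11 11  4  3  8 11 11 11 11 11 11]
 [16 16 16 16 16 16 16 16 16 16 16 16 12  6  4  8 11 11 12 12 12  8 11 12 12 12 12 12 12 12 12  6  4  4  5  6 11 11 11 11 11  7  3  4 11 11 11 11 11 11]
 [16 16 16 16 16 16 16 16 16 16 13  7  4  7 11 11 11 12 12 12 12 12  8 12 12 12 12 12
[... 3346 characters left out ...]
10  7  4  4  4  4  4  4  5  8 11  1  1  1  1  1  3  7  8  8  8  8  8 13 16 16 16 16 16]
 [16 16 16 13  5  5  5  5  5  5  5  5  5  5  6  4 11 11 11 11  7  4  4  4  4  4  4  5  8 11 14 15  1  1  1  0  1  1  4  7  8  8  8  8  8 13 16 16 16 16]
 [16 16 16 16  9  5  5  5  5  5  5  5  5  8 11  5  6 11  8  5  4  4  4  4  4  5  8 11 14 16 16 16  5  1  1  0  1  0  1  5  8  8  8  8  8  8 13 16 16 16]
 [16 16 16 16 15  6  5  5  5  5  5  5  7 15 14  9  4  5  4  4  4  4  4  5  8 11 14 16 16 16 16 16 14  1  1  1  1  1  1  1  6  8  8  8  8  8  8 13 16 16]
 [16 16 16 16 16 11  5  5  5  5  5  7 15 16 16 12  6  4  4  4  4  5  8 11 14 16 16 16 16 16 16 16 16  8  0  1  1  1  1  1  2  6  8  8  8  8  8  8 13 16]]
```

Request:
{"name": "send_rows", "arguments": {
  "series": [
    [[13,11,0],7.1,-1],
    [[13,11,0],7.1,-1],
    [[13,11,0],7.1,-1],
    [[14,12,0],7.2,-1],
    [[0,0,-40],0,-1],
    [[0,0,-40],0,-1],
    [[0,0,-40],0,-1],
    [[0,0,-30],0,-1],
    [[0,0,-14],0,-1],
    [[0,0,0],0,-1],
    [[0,0,0],0,-1]
  ]
}}

```text
clock: 52.6
eef_pos: [442.7, 178.9, 150.9]
eef_rot: [3.141, 0.0, 3.003]
wrist_force: [0.4, -0.6, 0.5]
finger_gap: 94.0
finger_force: 0.0
```

Request:
{"name": "send_rows", "arguments": {
  "series": [
    [[0.5,4,1.3],0,1],
    [[0.5,4,1.3],0,1],
    [[0.5,4,1.3],0,1],
    [[0.5,4,1.3],0,1],
    [[0.5,4,1.3],0,1],
    [[0.5,4,1.3],0,1],
    [[0.5,4,1.3],0,1],
    [[0.5,4,1.3],0,1],
    [[0.5,4,1.3],0,1],
    [[0.5,4,1.3],0,1],
    [[0.5,4,1.3],0,1],
    [[0.5,3,1.3],0,1]
  ],
  "squeeze": 12
}}

```text
clock: 53.8
eef_pos: [448.6, 225.4, 166.6]
eef_rot: [-3.14, 0.0, 3.003]
wrist_force: [-2.1, -12.4, 10.1]
finger_gap: 22.7
finger_force: 11.4
```

Request:
{"name": "send_rows", "arguments": {
  "series": [
    [[0,0,0],0,1],
    [[0,0,0],0,1],
    [[0,0,0],0,1],
    [[0,0,0],0,1],
    [[0,0,0],0,1]
  ]
}}

```text
clock: 54.3
eef_pos: [448.6, 225.4, 166.6]
eef_rot: [-3.14, 0.001, 3.003]
wrist_force: [-1.5, -8.4, 8.1]
finger_gap: 22.5
finger_force: 11.6
```

```bash
cat > g.py <<'E'
from h import *
s=read_state(); print(s['clock'],s['eef_pos'].round(1),s['wrist_force'].round(1),s['finger_gap'])
for c in ["wrist","top","scene"]:
    p=camera(c); cv2.imwrite(f"pics/g_{c}.png",p["color"]); print(c); spots(p,["hanger_1_grip","hanger_1_foot","tray"],.3)
E
python3 g.py
```

```text
54.3 [448.6 225.4 166.6] [-1.5 -8.4  8.1] 22.532128048566907
wrist
hanger_1_grip 0.85 [436. 126.  69.] [136. 283.]
hanger_1_foot 0.77 [440. 176.  11.] [247. 251.]
tray 0.82 [456. 253.  -3.] [359. 253.]
top
scene
hanger_1_grip 0.67 [436. 121.  66.] [283. 251.]
tray 0.98 [452. 256.  -4.] [265. 254.]
tray 0.73 [ 569. -310.   70.] [427. 306.]
```

The tray slid 3 cm along with the push. Hanger 3 is now held at about 16° tilt, because the gap reads 22.5 mm and not 12. I'll lift it and let the squeeze straighten it.

Request:
{"name": "send_rows", "arguments": {
  "series": [
    [[0,0,5],0,1],
    [[0,0,5],0,1],
    [[0,0,10],0,1],
    [[0,0,20],0,1],
    [[0,0,20],0,1],
    [[0,0,0],0,1],
    [[0,0,0],0,1]
  ],
  "squeeze": 30
}}

```text
clock: 55.6
eef_pos: [448.2, 225.8, 225.7]
eef_rot: [-3.141, -0.0, 3.003]
wrist_force: [0.5, 0.9, -1.6]
finger_gap: 11.6
finger_force: 29.7
```

```bash
python3 g.py
```

```text
55.6 [448.2 225.8 225.7] [ 0.5  0.9 -1.6] 11.631249555516531
wrist
hanger_1_grip 0.67 [437. 124.  70.] [175. 258.]
hanger_1_foot 0.92 [440. 179.  14.] [264. 234.]
tray 0.66 [457. 253.  -1.] [352. 237.]
top
hanger_1_grip 0.6 [389. 535.  -4.] [171. 298.]
scene
hanger_1_grip 0.48 [436. 126.  65.] [282. 251.]
hanger_1_foot 0.67 [ 568. -311.   71.] [427. 306.]
tray 0.62 [452. 256.  -3.] [265. 253.]
```

Hanger 3 is upright in the grip again. I'll get the tray pose and put it back in the middle compartment.

Run:
```python
from h import *
p=camera("wrist"); masks(p,"tray",45,.3); spots(p,["tray"],.2)
g=cv2.cvtColor(p["color"],cv2.COLOR_BGR2GRAY); 
for tip in (0,79,85,75): print(tip,proj(p,[[448.2+dx,225.8,225.7-78.4-tip] for dx in(-32,32)]).round(0).tolist())
print(np.array2string(g[150:300:6,290:360:5]//12,max_line_width=200,threshold=5000))
```

```text
tray mask 0.86 px [335. 234.] rect [453.  253.2] [238.2 120.2] 81.3
tray 0.95 [456. 253.  -3.] [351. 236.]
0 [[311.0, 231.0], [329.0, 354.0]]
79 [[314.0, 207.0], [326.0, 295.0]]
85 [[314.0, 206.0], [326.0, 292.0]]
75 [[314.0, 208.0], [326.0, 297.0]]
[[16 16 16 16 16 16 16 16 16 16 16 16 16 16]
 [16 16 16 16 16 16 16 16 16 16 16 16 16 16]
 [16 16 16 16 16 16 16 16 16 16 16 16 16 16]
 [ 8  8  8  8  8  8  8  8  8  8  8  8  8  7]
 [13 13 13 13  8 13 13 13 13 13 11 11 11 11]
 [12 13 12 13  8 12 13 13 12 12 12 12 12 13]
 [12 12 12 12  8 12 12 12 13 12 13 12 12 12]
 [12 12 12 12  8 12 12 12 12 12 12 12 12 12]
 [12 12 12 12  8 12 12 12 12 12 12 12 12 12]
 [12 12 12 12  8 12 12 12 12 12 12 12 12 12]
 [12 12 12 12  8  6  5  5  5  5 12 12 12 12]
 [12 12 12 12  8  3  5  5  5  5 12 12 12 12]
 [12 12 12 12  8  5  5  5  5  5 12 12 12 12]
 [12 12 12 12  8  5  5  5  5  5 12 12 12 12]
 [12 12 12 12  7  5  5  5  5  5 12 12 12 12]
 [12 12 12 12  6  2  3  3  3  5 12 12 12 12]
 [11 12 12 12  6  3  3  3  2  5 12 11 12 11]
 [11 12 12 12  2  4  4  4  3  5 12 11 12 11]
 [12 11 11 11  5  5  5  5  5  5 11 11 11 11]
 [11 11 11 12  5  5  5  5  5  5 11 11 11 11]
 [10  7  8  8  5  5  5  5  5  8  8  8  9 11]
 [ 8  8  8  6  5  5  5  5  5  6  8  8  8  8]
 [ 8  8  8  3  5  5  5  5  5  2  8  8  8  8]
 [ 8  8  8  1  5  5  5  5  5  1  8  8  8  8]
 [ 8  8  8  1  5  5  5  5  5  1  8  8  8  8]]
```

Request:
{"name": "send_rows", "arguments": {
  "series": [
    [[3,14,0],-1,1],
    [[3,14,0],0,1],
    [[0,0,0],0,1],
    [[0,0,-25],0,1],
    [[0,0,-25],0,1],
    [[0,0,-5],0,1],
    [[0,0,0],0,1],
    [[0,0,0],0,1]
  ]
}}

```text
clock: 57.15
eef_pos: [455.9, 255.3, 173.7]
eef_rot: [3.135, 0.006, 2.986]
wrist_force: [3.3, 9.1, 15.5]
finger_gap: 12.2
finger_force: 30.3
```

Request:
{"name": "send_rows", "arguments": {
  "series": [
    [[0,0,-2],0,1],
    [[0,0,-2],0,1],
    [[0,0,-1],0,1],
    [[0,0,0],0,1]
  ]
}}

```text
clock: 57.55
eef_pos: [457.0, 256.2, 171.4]
eef_rot: [3.132, 0.01, 2.986]
wrist_force: [-3.2, 10.7, 41.5]
finger_gap: 11.8
finger_force: 30.2
```

Request:
{"name": "send_rows", "arguments": {
  "series": [
    [[0,0,3],0,1],
    [[0,0,1],0,1],
    [[0,0,0],0,1],
    [[0,0,0],0,1]
  ],
  "squeeze": 6
}}

```text
clock: 57.95
eef_pos: [454.9, 254.0, 170.8]
eef_rot: [3.14, 0.002, 2.986]
wrist_force: [0.2, 2.3, 8.2]
finger_gap: 11.9
finger_force: 6.0
```

```bash
python3 g.py
```

```text
57.95 [454.9 254.  170.8] [0.2 2.3 8.2] 11.907148600745014
wrist
hanger_1_grip 0.96 [440. 123.  66.] [ 89. 286.]
hanger_1_foot 0.67 [441. 175.  10.] [207. 249.]
tray 0.73 [456. 256.  -3.] [323. 247.]
top
hanger_1_grip 0.43 [440. 125.  67.] [301. 282.]
scene
hanger_1_grip 0.6 [453. 254.   1.] [265. 253.]
hanger_1_grip 0.54 [435. 123.  68.] [282. 251.]
hanger_1_foot 0.37 [437. 122.  65.] [283. 252.]
tray 0.55 [452. 255.  -1.] [265. 253.]
```

Request:
{"name": "send_rows", "arguments": {
  "series": [
    [[0,0,0],0,0.3],
    [[0,0,0],0,0.3],
    [[0,0,0],0,0.3],
    [[0,0,0],0,0.1],
    [[0,0,0],0,0.1],
    [[0,0,0],0,0.1],
    [[0,0,35],0,0.1],
    [[0,0,40],0,0.1],
    [[0,0,40],0,-1],
    [[-10,-40,20],0,-1],
    [[0,0,0],0,-1],
    [[0,0,0],0,-1]
  ]
}}

```text
clock: 59.75
eef_pos: [444.4, 213.5, 305.3]
eef_rot: [3.141, 0.001, 2.984]
wrist_force: [-0.7, 0.2, -0.6]
finger_gap: 70.9
finger_force: 0.0
```

```bash
cat > k.py <<'E'
from h import *
s=read_state(); print(s['clock'],s['eef_pos'].round(1),np.degrees(s['eef_rot'][2]).round(1))
p=camera("wrist"); spots(p,["tray","hanger_1_grip","hanger_1_foot"],.3); masks(p,"tray",45,.4)
c,s_=np.cos(np.radians(-8.7)),np.sin(np.radians(-8.7))
def W(x,y,z): return [454+c*x-s_*y,254+s_*x+c*y,z]
print('corners',proj(p,[W(x,y,45) for x,y in((-60,-119),(60,-119),(60,119),(-60,119))]).round(0).tolist())
print('foot0,padl0 upright',proj(p,[W(0,0,6),W(0,0,83),W(-23,0,102),W(23,0,102)]).round(0).tolist(),'h1 foot/padl',proj(p,[W(0,-78,6),W(0,-129,67)]).round(0).tolist())
g=cv2.cvtColor(p["color"],cv2.COLOR_BGR2GRAY); x0,x1,y0,y1=200,560,120,330
a=cv2.resize(g[y0:y1,x0:x1],(60,35),interpolation=cv2.INTER_AREA)
for i,r in enumerate(a): print(y0+i*6,''.join('#' if v<75 else '+' if v<110 else '.' if v<160 else ' ' for v in r))
E
python3 k.py
```

```text
59.75 [444.4 213.5 305.3] 171.0
tray 0.59 [454. 251.  -2.] [355. 220.]
hanger_1_grip 0.88 [439. 125.  67.] [225. 238.]
hanger_1_foot 0.9 [443. 179.  13.] [288. 223.]
tray mask 0.81 px [346. 225.] rect [453.9 253.3] [238.2 120.8] 81.5
corners [[238.0, 166.0], [244.0, 286.0], [476.0, 285.0], [488.0, 166.0]]
foot0,padl0 upright [[358.0, 221.0], [367.0, 237.0], [371.0, 214.0], [370.0, 268.0]] h1 foot/padl [[286.0, 221.0], [225.0, 233.0]]
120                                                             
126                                                             
132                                                             
138                                                             
144                                                             
150                                                             
156                                                             
162               .................................             
168       .+........................++..........+##.            
174       .#+.......................#+..........###.            
180       .#
[... 912 characters left out ...]
.................##+.+#..........###            .+
270     .+++##+++++#####+###########++++##########           .++
276    .+++#############+############+++#########+           +++
282    ++++##++++++................###+++.........          .+++
288   ++++###.                     ###++++                  .+++
294 ..+++####.                     ####++++                 .##+
300 +++++####                      +###++++.     .##############
306 ++++####.                      .####++++.    .##############
312 ++++####                        #####++++.   +##############
318 +++####+                        .####+++++   +##############
324 ++#####                          #####+++++  ###############
```

Hanger 3 now stands upright in the middle compartment. Next is hanger 1: I'll straddle its leaning paddle, close without pushing, and lift.

Request:
{"name": "send_rows", "arguments": {
  "series": [
    [[-3,-45,0],0,-1],
    [[-2.5,-44.5,0],0,-1],
    [[0,0,-40],0,-1],
    [[0,0,-40],0,-1],
    [[0,0,-40],0,-1],
    [[0,0,-25],0,-1],
    [[0,0,-13.5],0,-1],
    [[0,0,0],0,-1],
    [[0,0,0],0,1],
    [[0,0,0],0,1],
    [[0,0,0],0,1],
    [[0,0,0],0,1]
  ],
  "squeeze": 10
}}

```text
clock: 61.2
eef_pos: [439.1, 124.4, 147.1]
eef_rot: [3.141, 0.001, 2.985]
wrist_force: [-0.2, 0.4, 0.2]
finger_gap: 65.3
finger_force: 0.0
```

Request:
{"name": "send_rows", "arguments": {
  "series": [
    [[0,0,0],0,1],
    [[0,0,0],0,1],
    [[0,0,0],0,1],
    [[0,0,0],0,1],
    [[0,0,0],0,1],
    [[0,0,0],0,1],
    [[0,0,0],0,1],
    [[0,0,0],0,1]
  ]
}}

```text
clock: 62.0
eef_pos: [439.3, 124.6, 147.1]
eef_rot: [3.141, 0.001, 2.985]
wrist_force: [-1.1, 3.1, 6.7]
finger_gap: 37.0
finger_force: 10.1
```

Request:
{"name": "send_rows", "arguments": {
  "series": [
    [[0,0,5],0,1],
    [[0,0,10],0,1],
    [[0,0,20],0,1],
    [[0,0,20],0,1],
    [[0,0,20],0,1],
    [[0,0,0],0,1],
    [[0,0,0],0,1],
    [[0,0,0],0,1]
  ],
  "squeeze": 15
}}

```text
clock: 62.8
eef_pos: [438.5, 124.2, 220.5]
eef_rot: [-3.141, -0.002, 2.985]
wrist_force: [0.1, -0.4, -1.4]
finger_gap: 11.8
finger_force: 15.0
```

```bash
python3 k.py
```

```text
62.8 [438.5 124.2 220.5] 171.0
tray 0.92 [453. 231.  -1.] [444. 231.]
hanger_1_grip 0.58 [437. 126. 132.] [324. 286.]
hanger_1_foot 0.76 [432. 123.  52.] [317. 241.]
tray mask 0.65 px [467. 227.] rect [450.9 232.4] [237.1 119.6] 80.9
corners [[337.0, 158.0], [336.0, 316.0], [624.0, 311.0], [653.0, 162.0]]
foot0,padl0 upright [[473.0, 230.0], [521.0, 254.0], [543.0, 224.0], [533.0, 298.0]] h1 foot/padl [[382.0, 230.0], [323.0, 249.0]]
120                                                             
126                                                             
132                                                             
138                                                             
144                                                             
150                                                             
156                                                             
162                   ................++.............++++.......
168                   ................#+.............####.......
174                   ................#+.............####.......
180 .       
[... 897 characters left out ...]

264                  .####+..........##....+###..#######........
270               .++######+++.......##..........#######........
276               +++######+++.......#+.........+######+........
282              .+++######++++......#+..........######+........
288              .+++######++++......#+...........#####+++++++++
294              ++++######++++#######++########################
300 ###############++######++#########################+#########
306 ###############++#######+#########################+#++++++++
312 ###############++#######+##################                 
318 ###############+########+##################+                
324 ##############++########++##################.
```

Hanger 1 hangs upright in the grip and hanger 3 still stands. The tray was dragged back to about (452,232). I'll place hanger 1 in its compartment at (440,155).

Request:
{"name": "send_rows", "arguments": {
  "series": [
    [[0,0,25],0,1],
    [[1,16,0],0,1],
    [[0.5,15,0],0,1],
    [[0,0,0],0,1],
    [[0,0,-30],0,1],
    [[0,0,-25],0,1],
    [[0,0,-5],0,1],
    [[0,0,0],0,1],
    [[0,0,0],0,1]
  ]
}}

```text
clock: 63.95
eef_pos: [440.8, 155.2, 187.5]
eef_rot: [3.141, 0.001, 2.985]
wrist_force: [0.4, 0.6, -1.0]
finger_gap: 11.9
finger_force: 15.0
```

Request:
{"name": "send_rows", "arguments": {
  "series": [
    [[0,0,-2],0,1],
    [[0,0,-2],0,1],
    [[0,0,0],0,1]
  ]
}}

```text
clock: 64.25
eef_pos: [440.4, 155.3, 182.6]
eef_rot: [3.142, 0.0, 2.985]
wrist_force: [-0.1, -0.0, -0.7]
finger_gap: 11.6
finger_force: 15.0
```

Request:
{"name": "send_rows", "arguments": {
  "series": [
    [[0,0,-2],0,1],
    [[0,0,-2],0,1],
    [[0,0,-2],0,1],
    [[0,0,0],0,1]
  ]
}}

```text
clock: 64.65
eef_pos: [440.3, 155.3, 176.1]
eef_rot: [-3.141, -0.001, 2.985]
wrist_force: [0.0, -0.0, -0.7]
finger_gap: 12.2
finger_force: 15.0
```

Request:
{"name": "send_rows", "arguments": {
  "series": [
    [[0,0,-2],0,1],
    [[0,0,-1],0,1],
    [[0,0,0],0,1]
  ]
}}

```text
clock: 64.95
eef_pos: [440.3, 155.3, 173.3]
eef_rot: [-3.141, -0.0, 2.985]
wrist_force: [-0.3, -0.7, 0.1]
finger_gap: 12.0
finger_force: 15.0
```

Request:
{"name": "send_rows", "arguments": {
  "series": [
    [[0,0,-1],0,1],
    [[0,0,0],0,1]
  ],
  "squeeze": 6
}}

```text
clock: 65.15
eef_pos: [440.3, 155.3, 172.4]
eef_rot: [-3.142, -0.0, 2.985]
wrist_force: [1.0, -0.3, -1.0]
finger_gap: 11.8
finger_force: 6.0
```

Request:
{"name": "send_rows", "arguments": {
  "series": [
    [[0,0,0],0,0.3],
    [[0,0,0],0,0.3],
    [[0,0,0],0,0.3],
    [[0,0,0],0,0.1],
    [[0,0,0],0,0.1],
    [[0,0,0],0,0.1],
    [[0,0,35],0,0.1],
    [[0,0,40],0,0.1],
    [[0,0,40],0,0.1],
    [[0,40,20],0,-1],
    [[0,0,0],0,-1],
    [[0,0,0],0,-1]
  ]
}}

```text
clock: 66.35
eef_pos: [440.2, 195.6, 307.3]
eef_rot: [-3.141, 0.0, 2.987]
wrist_force: [-0.6, 0.1, -0.6]
finger_gap: 62.9
finger_force: 0.0
```

```bash
sed -i 's/454+c/452+c/;s/254+s_/232+s_/' k.py; python3 k.py; python3 f.py | grep -v mask
```

```text
66.35 [440.2 195.6 307.3] 171.1
tray 0.58 [451. 230.  -3.] [352. 222.]
hanger_1_grip 0.78 [440. 155.  83.] [274. 240.]
hanger_1_foot 0.73 [430. 154.   3.] [281. 214.]
tray mask 0.95 px [359. 226.] rect [450.5 232.9] [236.9 120.4] 81.4
corners [[235.0, 169.0], [241.0, 288.0], [471.0, 287.0], [483.0, 169.0]]
foot0,padl0 upright [[355.0, 223.0], [363.0, 239.0], [366.0, 217.0], [365.0, 271.0]] h1 foot/padl [[283.0, 224.0], [222.0, 236.0]]
120                                                             
126                                                             
132                                                             
138                                                             
144                                                             
150                                                             
156                                                             
162                                                             
168       .++++++++++........++++++++++++++++++++..             
174       +#........................#...........##+             
180       .
[... 1852 characters left out ...]
394.]
timer 0.16 [459. 232.   4.] [356. 229.]
slide_box 0.59 [387. 532.   1.] [617. 123.]
top
weight_1_centre 0.59 [ 573. -233.   74.] [419. 248.]
hanger_1_foot 0.62 [ 569. -400.   74.] [473. 252.]
tape_roll 0.57 [385.  -0.  -3.] [341. 309.]
slide_box 0.71 [ 574. -228.   75.] [417. 247.]
slide_box 0.69 [389. 534.  -3.] [171. 298.]
scene
weight_1_centre 0.63 [ 571. -230.   73.] [405. 290.]
hanger_1_grip 0.72 [437. 155.  80.] [277. 242.]
tray 0.94 [449. 237.  -5.] [267. 257.]
tape_roll 0.53 [382.   2.  -2.] [289. 298.]
tape_roll 0.46 [ 569. -400.   72.] [455. 323.]
timer 0.63 [682. 306.  -3.] [320. 230.]
slide_box 0.83 [386. 532.  -4.] [206. 226.]
slide_box 0.33 [ 571. -397.   71.] [454. 323.]
```

```bash
python3 -c "
from cell import *
print(sign_off())"
```

```text
the job is handed in; nothing more can be done
None
```

I handed the job in: both hangers were twisted out and stand upright in separate tray compartments, and all three weights stand on the rail. A knock to the tray tipped the hangers, so I stood them up again, which left the tray about 2 cm from its start. By the last camera readings the tape roll, timer and slide box had not moved.

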